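# Scrape wax remnants off a tilting drain tray into the weighing cup

## Robot

A 6-joint arm with a two-finger parallel gripper is mounted at the origin on a cart in front of the work surface, level with it; the furniture and walls round the work are solid. World frame = base frame: x ahead of the robot, y to its left, z up, the work surface at z = 0. Lengths are in m, angles in rad, forces in N, time in s.
With the tool pointing down it reaches from about 0.3 to 0.95 m from the base axis. Payload 3.1 kg.
Tool frame: the origin (TCP) lies on the mounting face of the last link; the fingertips stand 173 mm ahead of it and the grasp point (between the pads) lies 155 mm ahead of it; y points along the fingers, z is the direction in which the jaws open and shut, and the axes are right-handed (so a half turn about y gives the same grasp; the last joint's range is limited). The gripper opens to 85 mm and grips with 20 to 120 N. Pads are 22 mm wide; open, the fingers measure 114 mm over their backs; the gripper's body (76 mm by 85 mm) begins 54 mm behind the grasp point. The pads swing forward as they close: fully open they stand 13 mm farther back than shut.
Start: joints at [-1.237, 0.308, 1.634, -0, 1.2, -0.07], TCP at [0.246, -0.575, 0.405] pointing down, gripper open.
Joint ranges: [-3.06, 3.06], [-0.79, 1.96], [0.05, 2.63], [-1.19, 4.34], [0.05, 2.64], [-2.94, 2.94]. Speed limits (rad/s): [2.79, 2.79, 3.14, 3.14, 3.14, 3.14].

## Interface

Orientations are given as a rotation vector (axis times angle).
In Python, from rig import robot gives the robot as it stands. The module is installed in compiled form; this text tells all that it offers.
- The arm moves only by the tool send_rows, never from a script. Its argument "plan" is text: rows parted by semicolons, each of 6 numbers parted by spaces: the shift along the tool's x, y, z in units of 0.02 m (1.0 is 0.02 m), then the turn, a rotation vector about the tool's x, y, z in units of 0.1 rad (1.0 is 0.1 rad). A call has 1 to 20 rows; each row shifts and turns the commanded pose from where the row before left it, along the tool's axes as they then stand; what a row does not reach is not made up. A row lasts 1/8 s, in which the tool goes at most 62.5 mm and 10.7 degrees, less where a joint would pass 70% of its speed; a pose out of reach is approached as far as the arm can. A call with a number of a shift or a turn outside -1 to 1 is refused whole. A call with a gripper value outside its range is refused whole. "gripper" is the closure in counts, from 0 (fully open) to 255 (shut), set as the call begins (left out, the last holds). The fingers move at their own pace and stop on an object; "grip_force" is the grip in N (left out, the last holds). Time passes only in rows, so rows that do not move let the fingers close. It gives the time, the measured TCP pose, the force and the opening at its end, in the units of the state.
- robot.read_state(): the state, without advancing time (a new reading comes with each control period).
- robot.get_image(name): name is "scene" or "top" or "wrist"; returns a dict with "img" (384x512x3 uint8, red, green, blue), "range_z" (384x512 float32, m along the optical axis (not along the pixel's ray), 0 where there is no reading), "mtx" (3x3 intrinsics, pixels), "rvec" (rotation vector, rad) and "tvec" (3), from world to camera coordinates, as OpenCV has them. Camera axes: x right, y down, z forward; pixel columns grow to the right and rows downward; lengths in m; the calibration is good to about 2 mm. A picture is of the moment at which its call begins.
- robot.sign_off(): hands the job in, once; it reports no verdict.
The state is a dict: "time": time; "joint_pos": joint angles; "joint_velocities": joint speeds; "effort": joint torques, N m; "tool_pos": TCP position; "tcp_rot": TCP orientation; "wrist_force": force on the tool from outside, world axes, zero at the start; "moment": the same for the moment, N m; "gripper_width": opening from 0.0 (shut) to 1.0 (fully open).
Only numpy, scipy, OpenCV 4.12 (cv2) and the standard library are available. Lean on these libraries where they do the work, as an engineer would, in place of code of your own. Each camera call takes 0.05 s, during which the arm holds its last target.

## Task

Clear the drain tray: take the black weighing cup from its cork mat, stand it on the worktop under the tray's open lip and raise the red lever fully, so that the tray is held tilted toward the cup with all the wax remnants still on it; then, with the tray kept tilted, sweep every remnant off its floor into the cup with the scraper, never touching wax on the tray with the gripper (a piece that drops beside the cup may be picked up and put in). Then tidy up: the scraper back in its slotted holder, the lever fully down so that the tray is level, and the cup with the wax upright on the middle of its mat. Do not disturb the jar, the beaker and the bottle.

Things in the scene. Friction and masses are not known exactly. Their poses are not given: they have to be found in the camera images.
- tray_floor (a point): middle of the steel drain tray's floor, top face, 95 mm up when level; turns with the tray. x across, y uphill toward rear wall and lever, z floor normal. Floor 82 mm wide between side walls, open lip at y -90 mm, rear wall's inner face at y +87 mm; walls 26 mm high with rolled rim, sheet 3 mm. Pivot axis along x 10 mm below; full lever tilts it 0.35 rad lip down (floor at lip 63 mm up)
- cup_spot (a point): point on the worktop fixed to the tray's stand, 28 mm beyond the tilted tray's lip, where the middle of the cup belongs; its y points along the tray toward the lever. There the cup's rim reaches 35 mm back under the lip, with about 11 mm between rim and tray when tilted, 38 mm when level. Stand: 120 mm wide along x
- lift_lever (a joint): red-knobbed lever on the head at the tray's rear: 0 = fully down, 1.0 rad = fully up; it stays where it is left (friction, 4 to 8 N at the knob). Through a linkage the tray's tilt is 0.35 times this value
- lever_knob (a point): centre of the red knob, a lying cylinder of 22 mm diameter, 26 mm long along x, on the lever's end 90 mm from the pivot; pinch it from above over its two flat ends, it may turn between the fingers. 42 mm above the worktop when down, 128 mm when up. A grey head 56 mm wide, 97 mm high stands toward the tray, its face 59 mm from the knob
- lever_pivot (a point): the lever's fixed pivot, inside the head, 85 mm above the worktop; its x is the turning axis, its y points away from the tray toward the knob's side. At joint value q the knob lies 90 mm from it in the y-z plane at q - 0.5 rad above its y direction
- cup_centre (a point): black round plastic weighing cup, open at the top, 126 mm outer diameter at the rim, 49 mm high, 110 g, loose, at the start on the cork mat; the point is on its axis, 24.5 mm above its underside. Rim wall mid-radius about 58 mm; can be pinched from above across the wall
- mat_centre (a point): centre of the upper face of the fixed round cork mat, 140 mm across, 3 mm thick, on which the cup stands at the start
- scraper: scraper card standing upright in its holder: a white blade 66 mm wide and 4 mm thick under a blue grip bar 70 mm long, 14 mm thick, 26 mm high, 50 g. Origin at the centre of the grip bar; x along the bar and the blade's edge, z up; the blade's edge is 63 mm below the origin, the bar's top 13 mm above
- holder_slot (a point): centre of the mouth of the slot in the fixed grey holder (92 x 44 x 32 mm block), 32 mm above the worktop; the slot is 73 mm long along the point's x, 9 mm wide, 26 mm deep, chamfered by 3 mm. The scraper's origin is 37 mm above this point when it stands home
- wax_1: one rigid remnant of hard yellow sealing wax, a rounded stick 60 x 18 x 10 mm, 25 g; origin at its centre, x along its length, z up through its 10 mm thickness; None when absent from this run. It clings by friction and does not slide on the tilted tray by itself
- wax_2: one rigid remnant of hard yellow sealing wax, a rounded stick 62 x 18 x 10 mm, 25 g; origin at its centre, x along its length, z up through its 10 mm thickness; None when absent from this run. It clings by friction and does not slide on the tilted tray by itself
- wax_3: one rigid remnant of hard red sealing wax, a rounded stick 60 x 18 x 10 mm, 25 g; origin at its centre, x along its length, z up through its 10 mm thickness; None when absent from this run. It clings by friction and does not slide on the tilted tray by itself
- wax_4: one rigid remnant of hard red sealing wax, a rounded stick 62 x 18 x 10 mm, 25 g; origin at its centre, x along its length, z up through its 10 mm thickness; None when absent from this run. It clings by friction and does not slide on the tilted tray by itself
- jar: closed sample jar with blue lid, 48 mm across, 72 mm high, a bystander; origin at its underside
- beaker: small glass beaker, 53 mm across, 71 mm high, a bystander; origin at its underside
- bottle: amber reagent bottle with black cap, 58 mm across, 121 mm high, a bystander; origin at its underside

How it is judged:
On the way, in this order (a step that is already met when the one before it is completed fails the run):
1. The cup stands under the tray's lip and the tray is held tilted by the raised lever, with all the wax still on the tray (value of joint lift_lever above 0.85 rad and horizontal distance between cup_centre and cup_spot below 0.035 m and height (world z) of cup_centre below 0.03 m and height (world z) of each of wax_1, wax_2, wax_3, wax_4 above 0.06 m), for 0.2 s.
2. All the wax has been swept into the cup while the tray is tilted (value of joint lift_lever above 0.75 rad and horizontal distance between each of wax_1, wax_2, wax_3, wax_4 and cup_centre below 0.056 m and z of each of wax_1, wax_2, wax_3, wax_4 in the frame of cup_centre below 0.028 m), for 0.2 s.
At the end, for the whole second after the job is handed in: Every wax remnant present lies in the cup (centre within 56 mm of its axis, not above the rim), the cup stands upright on its mat (centres within 35 mm), the lever is down (below 0.15 rad), the scraper stands in the slot (within 12 mm, at most 6 mm short of the bottom, upright within 0.25 rad) (horizontal distance between each of wax_1, wax_2, wax_3, wax_4 and cup_centre below 0.056 m and z of each of wax_1, wax_2, wax_3, wax_4 in the frame of cup_centre below 0.028 m and angle between cup_centre's own z axis and vertical below 0.15 rad and height (world z) of cup_centre below 0.034 m and horizontal distance between cup_centre and mat_centre below 0.035 m and value of joint lift_lever below 0.15 rad and horizontal distance between scraper and holder_slot below 0.012 m and z of scraper in the frame of holder_slot below 0.043 m and angle between scraper's own z axis and vertical below 0.25 rad and angle between the x axis of scraper and the x axis of holder_slot, either way round below 0.2 rad); the robot touches nothing.
It fails at once if The gripper's fingers touch wax that lies on the tray ((contact force between the fingers and wax_1 above 0.3 N and z of wax_1 in the frame of tray_floor between 0 and 0.03 m and y of wax_1 in the frame of tray_floor between -0.085 and 0.09 m and x of wax_1 in the frame of tray_floor between -0.045 and 0.045 m) or (contact force between the fingers and wax_2 above 0.3 N and z of wax_2 in the frame of tray_floor between 0 and 0.03 m and y of wax_2 in the frame of tray_floor between -0.085 and 0.09 m and x of wax_2 in the frame of tray_floor between -0.045 and 0.045 m) or (contact force between the fingers and wax_3 above 0.3 N and z of wax_3 in the frame of tray_floor between 0 and 0.03 m and y of wax_3 in the frame of tray_floor between -0.085 and 0.09 m and x of wax_3 in the frame of tray_floor between -0.045 and 0.045 m) or (contact force between the fingers and wax_4 above 0.3 N and z of wax_4 in the frame of tray_floor between 0 and 0.03 m and y of wax_4 in the frame of tray_floor between -0.085 and 0.09 m and x of wax_4 in the frame of tray_floor between -0.045 and 0.045 m)).
It fails at once if The jar is pushed away or knocked over (distance of jar from where it was at the start of the episode above 0.03 m or angle between jar's own z axis and vertical above 0.5 rad).
It fails at once if The beaker is pushed away or knocked over (distance of beaker from where it was at the start of the episode above 0.03 m or angle between beaker's own z axis and vertical above 0.5 rad).
It fails at once if The bottle is pushed away or knocked over (distance of bottle from where it was at the start of the episode above 0.03 m or angle between bottle's own z axis and vertical above 0.5 rad).
Of wax_1, wax_2, wax_3, wax_4 only 2 to 4 are there at a start; the rules pass over those that are not, and their reading is None.
At some moment in a run one of cup may be knocked a few centimetres aside while the robot is not near it.
It also fails if it takes over 210 s, if anything falls off the work surface, if the arm or the gripper's body presses on something with over 40 N, if the wrist force passes 120 N, or if a joint passes its speed limit or range.

## Working session

There is one attempt and no reset: what is moved stays moved. The work goes in short steps, Python scripts to look and compute and a tool call to move; the robot and the scene stay as the last step left them, time stands still between calls to the robot, and variables do not carry over. Pictures are saved under pics/ and viewed, and the job is handed in when it is done.

Besides the shell and the picture viewer there is one more tool, called after ">>>" as name(argument=value, ...), one argument or row to a line, values as JSON. send_rows: Moves the arm, as the interface text tells. Shifts and turns lie within -1 to 1; 1 stands for 0.02 m of shift or 0.1 rad of turn. Its arguments: {"type":"object","properties":{"plan":{"type":"string"},"gripper":{"type":"number"},"grip_force":{"type":"number"}},"required":["plan"]}

```bash
mkdir -p pics
cat > h.py <<'E'
import numpy as np, cv2
from scipy.spatial.transform import Rotation as R
from rig import robot
def snap(name,fn):
    d=robot.get_image(name); cv2.imwrite('pics/'+fn+'.png',d['img'][:,:,::-1]); np.savez('pics/'+fn+'.npz',**d); return d
def load(fn): return dict(np.load('pics/'+fn+'.npz'))
def cam(d):
    M=R.from_rotvec(np.ravel(d['rvec'])).as_matrix(); return M,-M.T@np.ravel(d['tvec'])
def ray(d,u,v,z):
    M,c=cam(d); r=M.T@np.linalg.inv(d['mtx'])@np.array([u,v,1.]); return c+r*(z-c[2])/r[2]
def cloud(d):
    h,w=d['range_z'].shape; u,v=np.meshgrid(np.arange(w),np.arange(h)); Z=d['range_z']
    M,c=cam(d); K=d['mtx']
    P=np.stack([(u-K[0,2])/K[0,0]*Z,(v-K[1,2])/K[1,1]*Z,Z],-1); P=P@M+c; P[Z==0]=np.nan
    return P
def st():
    s=robot.read_state(); print('t',round(s['time'],2),'pos',np.round(s['tool_pos'],4),'rot',np.round(s['tcp_rot'],3),'F',np.round(s['wrist_force'],1),'g',round(float(s['gripper_width']),3)); return s
E
python3 - <<'E'
from h import *
for n in ['scene','top','wrist']:
    d=snap(n,n+'0'); M,c=cam(d); print(n,c,M[2])
s=st(); print(R.from_rotvec(s['tcp_rot']).as_matrix(), s['joint_pos'])
E
```

```text
scene [0.12368673 0.45697105 0.83050562] [ 0.47548588 -0.48702923 -0.73260884]
top [ 0.44713272 -0.06259254  1.15796203] [ 0.15820416 -0.01972248 -0.98720944]
wrist [ 0.31055383 -0.54743095  0.37195408] [-0.25646884 -0.1074987  -0.96055597]
t 0.15 pos [ 0.2454 -0.5745  0.4037] rot [-0.409  2.001 -1.998] F [ 0.5 -0.1 -0.8] g 1.002
[[-9.19611749e-01 -5.60309359e-04  3.92828102e-01]
 [-3.92828477e-01  1.66492363e-03 -9.19610252e-01]
 [-1.38762560e-04 -9.99998457e-01 -1.75118880e-03]] [-1.23674951e+00  3.08841211e-01  1.63480952e+00  1.77473449e-05
  1.19969852e+00 -6.96650641e-02]
```

View pics/top0.png

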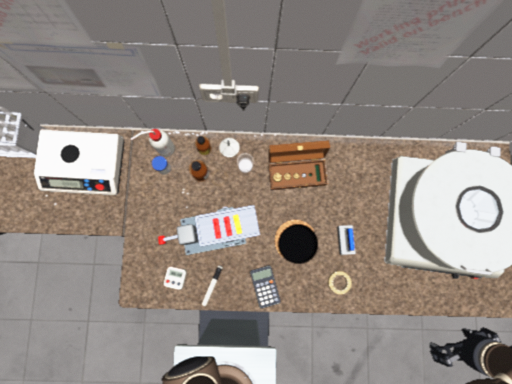

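View pics/scene0.png

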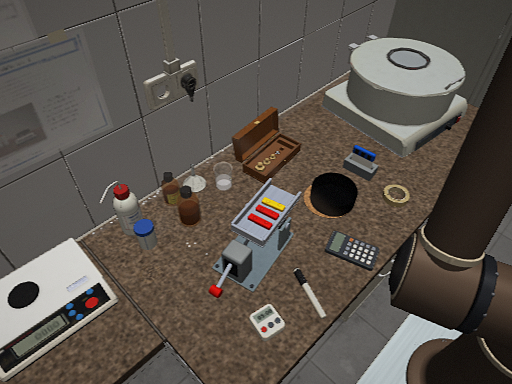

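View pics/wrist0.png

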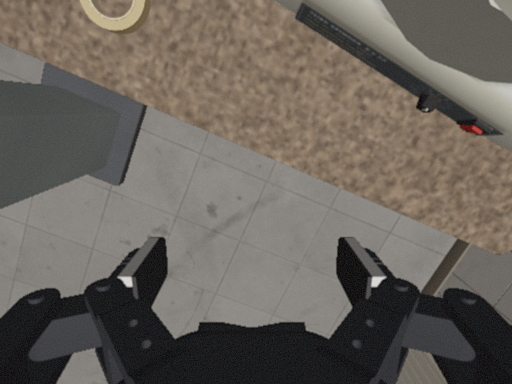

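Run:
```python
from h import *
d=load('top0'); P=cloud(d); h=cv2.cvtColor(d['img'],cv2.COLOR_RGB2HSV)
print('d/px',1.158/d['mtx'][0,0]); 
for nm,(lo,hi) in dict(red=((0,180,120),(8,255,255)),red2=((172,180,120),(180,255,255)),yel=((22,150,120),(35,255,255)),blue=((100,150,100),(130,255,255))).items():
    m=cv2.inRange(h,lo,hi); n,l,s,c=cv2.connectedComponentsWithStats(m)
    for i in range(1,n):
        if s[i,4]>8 and 120<c[i][0]<380:
            p=P[l==i]; print(nm,s[i],c[i].round(1),np.nanmedian(p,0).round(3))
Z=P[...,2]
z=np.clip(Z,0,0.14)/0.14*255
z=np.nan_to_num(z).astype(np.uint8)
im=np.hstack([cv2.resize(d['img'][100:320,110:370,::-1],None,fx=2.9,fy=2.7,interpolation=cv2.INTER_CUBIC)])
cv2.imwrite('pics/topc.png',im)
cv2.imwrite('pics/topz.png',cv2.resize(z[100:320,110:370],None,fx=2.9,fy=2.7,interpolation=cv2.INTER_NEAREST))
s=load('scene0'); cv2.imwrite('pics/scenec.png',cv2.resize(s['img'][130:340,100:400,::-1],None,fx=2.66,fy=2.66,interpolation=cv2.INTER_CUBIC))
```

```text
d/px 0.0033287983283497823
red [150 130  11  10  62] [155.3 135. ] [0.785 0.226 0.149]
red [214 219   6  18  44] [216.1 227.2] [0.52  0.037 0.105]
red [225 218   6  17  44] [227.2 225.2] [0.527 0.004 0.105]
red [158 236   8   8  39] [160.9 239.8] [0.476 0.212 0.053]
yel [234 216   7  17  63] [237.  223.8] [ 0.53  -0.026  0.105]
blue [153 157  14  13 143] [159.1 163. ] [0.719 0.231 0.072]
blue [348 229   6  21  90] [350.4 238.7] [ 0.498 -0.377  0.081]
```

View pics/topc.png

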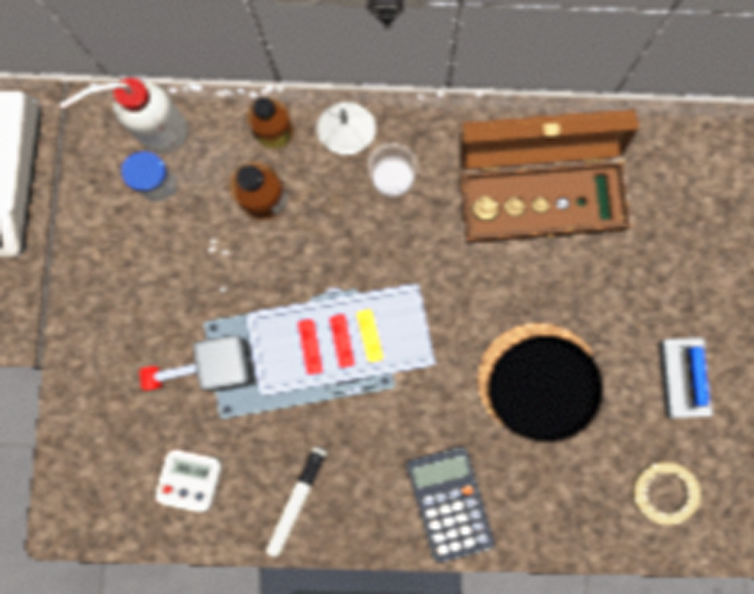

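View pics/topz.png

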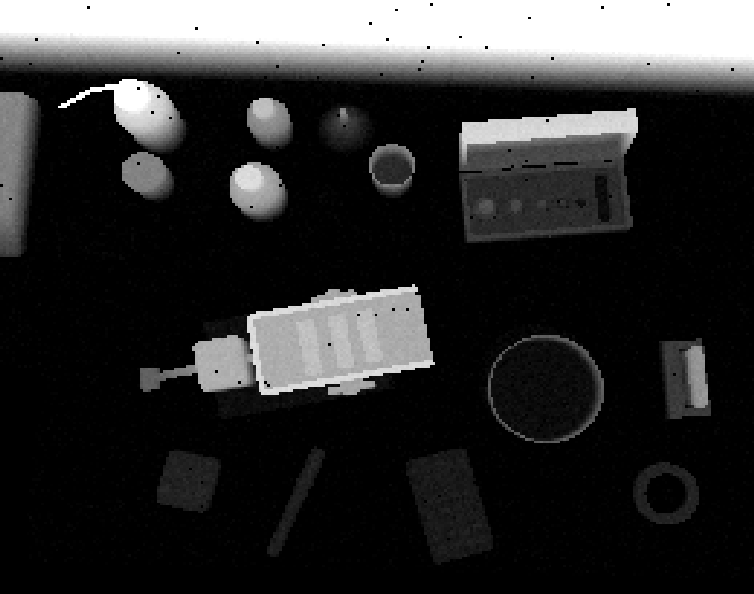

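View pics/scenec.png

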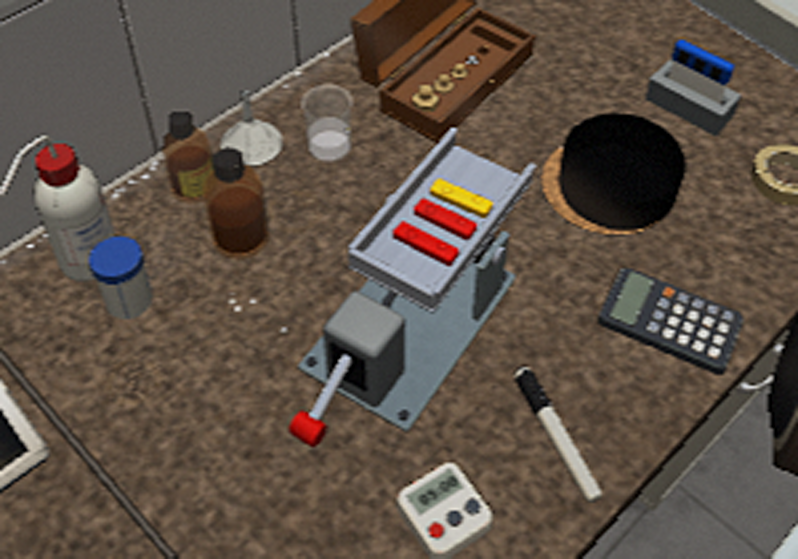

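Run:
```python
from h import *
for nm in ['top0','scene0']:
    d=load(nm); P=cloud(d); X,Y,Z=P[...,0],P[...,1],P[...,2]
    print(nm)
    def rect(m,lab):
        p=P[m]; r=cv2.minAreaRect(p[:,:2].astype(np.float32)); print(lab,m.sum(),np.round(r[0],4),np.round(r[1],4),round(r[2],2),'z',np.nanmedian(p[:,2]).round(4))
    box=(X>.43)&(X<.62)&(Y>-.12)&(Y<.13)
    # tray rims + floor
    rect(box&(Z>.088)&(Z<.13)&(Y<.098),'tray')
    rect(box&(Z>.114)&(Z<.13)&(Y<.098),'rim')
    fl=box&(Z>.088)&(Z<.099)&(Y<.085); rect(fl,'floor')
    rect((X>.4)&(X<.58)&(Y>.09)&(Y<.17)&(Z>.09)&(Z<.104),'head')
    rect((X>.4)&(X<.58)&(Y>.13)&(Y<.26)&(Z>.03)&(Z<.075),'lever')
    m=(X>.36)&(X<.64)&(Y<-.1)&(Y>-.33)&(Z>.044)&(Z<.054); p=P[m]
    A=np.c_[2*p[:,:2],np.ones(len(p))]; s=np.linalg.lstsq(A,(p[:,:2]**2).sum(1),rcond=None)[0]; print('cup',m.sum(),s[:2],np.sqrt(s[2]+s[0]**2+s[1]**2),np.median(p[:,2]))
    r=cv2.minEnclosingCircle(p[:,:2].astype(np.float32)); print(r)
    rect((X>.4)&(X<.6)&(Y<-.33)&(Y>-.45)&(Z>.026)&(Z<.037),'holder')
    rect((X>.4)&(X<.6)&(Y<-.33)&(Y>-.45)&(Z>.075)&(Z<.09),'bar')
    h=cv2.cvtColor(d['img'],cv2.COLOR_RGB2HSV)
    m=(cv2.inRange(h,(8,110,140),(20,255,255))>0)&(X>.38)&(X<.64)&(Y<-.1)&(Y>-.33)&(Z<.012)
    p=P[m]; print('cork',m.sum()); 
    if len(p)>20: np.save('pics/cork_%s.npy'%nm,p); print(cv2.minEnclosingCircle(p[:,:2].astype(np.float32)), p.min(0),p.max(0))
d=load('top0'); h=cv2.cvtColor(d['img'],cv2.COLOR_RGB2HSV)
for u,v in [(278,232),(282,225),(295,221)]: print(h[v,u],ray(d,u,v,0.003))
```

```text
top0
tray 1934 [0.5236 0.0044] [0.1189 0.1811] 12.31 z 0.0959
rim 330 [0.5241 0.0046] [0.0921 0.1807] 12.66 z 0.1191
floor 1185 [ 0.5243 -0.0021] [0.1163 0.1759] 1.63 z 0.0942
head 313 [0.5045 0.1192] [0.0661 0.0757] 15.23 z 0.0957
lever 102 [0.4782 0.1782] [0.0275 0.089 ] 1.38 z 0.054
cup 109 [ 0.47875138 -0.21810175] 0.06172088952813681 0.04950917128676391
((0.4793207347393036, -0.2183721363544464), 0.0632685050368309)
holder 231 [ 0.4963 -0.3783] [0.0915 0.0459] 5.65 z 0.0317
bar 105 [ 0.4962 -0.3783] [0.068  0.0161] 4.88 z 0.0805
cork 203
((0.49137082695961, -0.216744065284729), 0.06992305815219879) [ 0.44351704 -0.27593603 -0.00495714] [ 0.55779026 -0.14963586  0.01041411]
scene0
tray 2473 [0.5235 0.0053] [0.1189 0.1847] 12.67 z 0.1015
rim 463 [0.5242 0.0051] [0.0928 0.1806] 12.67 z 0.1211
floor 1080 [ 0.5236 -0.0023] [0.1183 0.1766] 1.81 z 0.0963
head 519 [0.5038 0.1231] [0.069  0.0687] 14.69 z 0.0979
lever 424 [0.4759 0.18  ] [0.0559 0.0848] 23.64 z 0.0554
cup 244 [ 0.47880803 -0.21828609] 0.06174379899961016 0.04964719409383683
((0.4788605272769928, -0.21877875924110413), 0.06449301540851593)
holder 268 [ 0.4963 -0.3772] [0.0929 0.0492] 3.69 z 0.0325
bar 113 [ 0.4959 -0.3771] [0.0691 0.016 ] 5.88 z 0.0815
cork 176
((0.49179333448410034, -0.20644962787628174), 0.0681954175233841) [ 0.42488976 -0.21913432  0.0005651 ] [ 0.55869688 -0.14776757  0.00873534]
[ 16 120 233] [ 0.51524892 -0.15921591  0.003     ]
[ 16 119 230] [ 0.53885092 -0.1720758   0.003     ]
[ 16 120 234] [ 0.55354212 -0.21525556  0.003     ]
```

```bash
cat >> h.py <<'E'
A=np.deg2rad(12.66); UX=np.array([np.cos(A),np.sin(A),0]); UY=np.array([-np.sin(A),np.cos(A),0]); UZ=np.array([0,0,1.]); T0=np.array([.5240,.0046,0])
def go(g,yaw=None,v=0.9):
    """g: grasp point target (155 ahead of tcp), yaw: jaw dir angle (deg); tool vertical"""
    s=st(); M=R.from_rotvec(s['tcp_rot']).as_matrix(); p=np.array(s['tool_pos'])
    if yaw is not None:
        a=np.deg2rad(yaw); z=np.array([np.cos(a),np.sin(a),0]); y=np.array([0,0,-1.]); N=np.c_[np.cross(y,z),y,z]
        rv=R.from_matrix(M.T@N).as_rotvec()/.1; n=int(np.ceil(np.abs(rv).max()/.9)) or 1; print('TURN',n,'x',np.round(rv/n,3)); 
    else: N=M
    g=np.array(g); t=g-N[:,1]*.155
    dd=N.T@(t-p)/.02; n=int(np.ceil(np.abs(dd).max()/v)) or 1; print('total',np.round(dd,3),'rows',n,'x',np.round(dd/n,3))
E
python3 - <<'E'
from h import *
cup=np.array([.4788,-.2182,0]); g=cup-UY*.058
print(g, T0-UY*.116)
go(g+[0,0,.20],-77.34)
E
```

```text
[ 0.49151158 -0.27478989  0.        ] [ 0.54942315 -0.10857978  0.        ]
t 0.15 pos [ 0.2454 -0.5745  0.4037] rot [-0.409  2.001 -1.998] F [ 0.5 -0.1 -0.8] g 1.002
TURN 3 x [0.006 0.609 0.   ]
total [-15.289   2.436 -11.923] rows 17 x [-0.899  0.143 -0.701]
```

>>> send_rows(
  plan="0 0 0 0 .61 0; 0 0 0 0 .61 0; 0 0 0 0 .61 0; -.9 .143 -.7 0 0 0; -.9 .143 -.7 0 0 0; -.9 .143 -.7 0 0 0; -.9 .143 -.7 0 0 0; -.9 .143 -.7 0 0 0; -.9 .143 -.7 0 0 0; -.9 .143 -.7 0 0 0; -.9 .143 -.7 0 0 0; -.9 .143 -.7 0 0 0; -.9 .143 -.7 0 0 0; -.9 .143 -.7 0 0 0; -.9 .143 -.7 0 0 0; -.9 .143 -.7 0 0 0; -.9 .143 -.7 0 0 0; -.9 .143 -.7 0 0 0; -.9 .143 -.7 0 0 0; -.9 .143 -.7 0 0 0",
  gripper=100,
  grip_force=40,
)

```text
time: 2.65
tool_pos: [0.4927, -0.2741, 0.3559]
tcp_rot: [-0.233, 2.104, -2.105]
wrist_force: [0.2, -0.0, -0.5]
gripper_width: 0.606
```

Run:
```python
from h import *
cup=np.array([.4788,-.2182,0]); g=cup-UY*.058
go(g+[0,0,.042],-77.34)
snap('wrist','w1'); snap('top','t1')
```

```text
t 2.65 pos [ 0.4927 -0.2741  0.3559] rot [-0.233  2.104 -2.105] F [ 0.2 -0.  -0.5] g 0.606
TURN 1 x [-0.001  0.    -0.001]
total [0.065 7.946 0.018] rows 9 x [0.007 0.883 0.002]
```

View pics/w1.png

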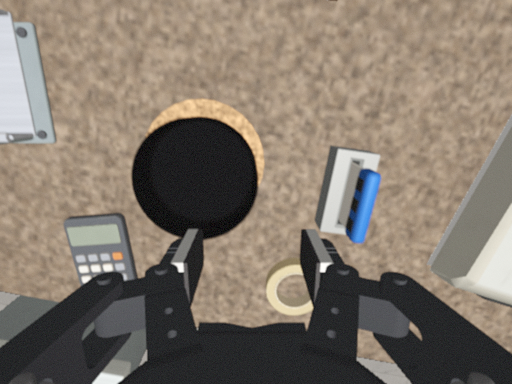

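>>> send_rows(
  plan="0 .9 0 0 0 0; 0 .9 0 0 0 0; 0 .9 0 0 0 0; 0 .9 0 0 0 0; 0 .9 0 0 0 0; 0 .9 0 0 0 0; 0.06 .8 0 0 0 0; 0 .8 0 0 0 0; 0 .84 0 0 0 0; 0 0 0 0 0 0",
)

```text
time: 4.0
tool_pos: [0.49, -0.2753, 0.1974]
tcp_rot: [-0.236, 2.108, -2.103]
wrist_force: [-0.0, 0.7, -0.8]
gripper_width: 0.605
```

>>> send_rows(
  plan="0 0 0 0 0 0; 0 0 0 0 0 0; 0 0 0 0 0 0; 0 0 0 0 0 0; 0 0 0 0 0 0; 0 0 0 0 0 0; 0 0 0 0 0 0; 0 0 0 0 0 0",
  gripper=255,
  grip_force=40,
)

```text
time: 5.0
tool_pos: [0.4913, -0.2762, 0.2001]
tcp_rot: [-0.232, 2.103, -2.105]
wrist_force: [0.6, -1.0, 6.1]
gripper_width: 0.049
```

Run:
```python
from h import *
st(); snap('wrist','w2'); snap('scene','s2')
```

```text
t 5.0 pos [ 0.4913 -0.2762  0.2001] rot [-0.232  2.103 -2.105] F [ 0.6 -1.   6.1] g 0.049
```

View pics/w2.png

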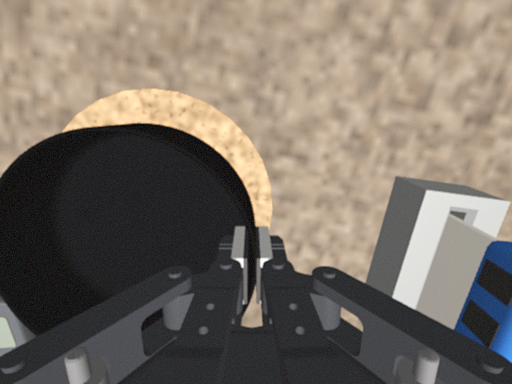

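View pics/s2.png

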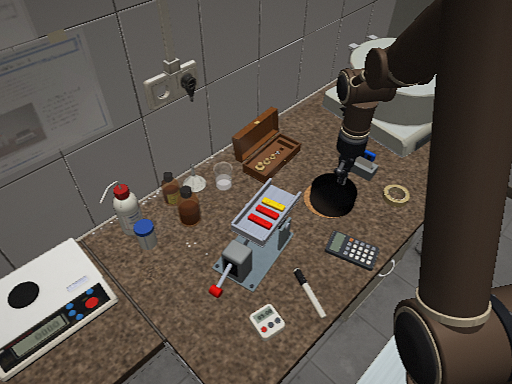

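>>> send_rows(
  plan="0 -.3 0 0 0 0; 0 -.5 0 0 0 0; 0 -.5 0 0 0 0; 0 0 0 0 0 0; 0 0 0 0 0 0",
)

```text
time: 5.72
tool_pos: [0.4907, -0.2757, 0.2253]
tcp_rot: [-0.233, 2.105, -2.105]
wrist_force: [-0.1, -0.2, -1.3]
gripper_width: 0.046
```

```bash
python3 - <<'E'
from h import *
s=st(); snap('wrist','w3'); d=snap('scene','s3'); snap('top','t3')
for n in ['s3','t3']:
    P=cloud(load(n)); X,Y,Z=P[...,0],P[...,1],P[...,2]
    m=(X>.38)&(X<.6)&(Y<-.13)&(Y>-.29)&(Z>.03)&(Z<.09); p=P[m]
    for lo in [.06,.065,.07,.075,.08]:
        q=p[(p[:,2]>lo)&(p[:,2]<lo+.005)]; print(lo,len(q),q.min(0) if len(q) else '',q.max(0) if len(q) else '')
E
cd pics; python3 -c "
import cv2;a=cv2.imread('s3.png')[150:260,270:430];cv2.imwrite('s3c.png',cv2.resize(a,None,fx=5,fy=5,interpolation=2))"
```

```text
t 5.72 pos [ 0.4907 -0.2757  0.2253] rot [-0.233  2.105 -2.105] F [-0.1 -0.2 -1.3] g 0.046
0.06 115 [ 0.41497866 -0.27754625  0.06000328] [ 0.53861546 -0.15205254  0.06496604]
0.065 122 [ 0.41507636 -0.27818394  0.06502753] [ 0.53916055 -0.15330355  0.06998243]
0.07 120 [ 0.41497597 -0.27678414  0.07009955] [ 0.54001247 -0.15285588  0.07497286]
0.075 95 [ 0.4143863  -0.2786097   0.07502218] [ 0.53919052 -0.15400434  0.07931454]
0.08 13 [ 0.42800465 -0.28377732  0.08010967] [ 0.49226038 -0.25064701  0.08444954]
0.06 5 [ 0.44975945 -0.24909549  0.06068211] [ 0.5361865  -0.15525031  0.06385518]
0.065 7 [ 0.41759466 -0.2570478   0.06581544] [ 0.53298695 -0.15398433  0.06994545]
0.07 47 [ 0.4149733  -0.25968939  0.07026813] [ 0.53817511 -0.15383749  0.07494491]
0.075 17 [ 0.41500157 -0.25910004  0.07502584] [ 0.538064   -0.15354084  0.07777777]
0.08 0
```

View pics/s3c.png

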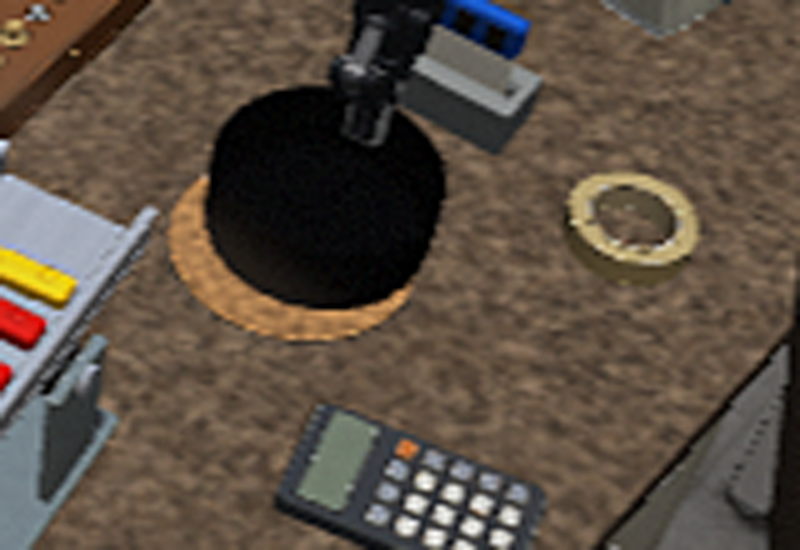

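>>> send_rows(
  plan="-.4 .4 -.3 0 0 0; -.8 0 -.7 0 0 0; -.8 0 -.75 0 0 0; -.8 0 -.75 0 0 0; -.8 0 -.75 0 0 0; -.7 0 -.75 0 0 0; -.41 0 -.47 0 0 0; 0 0 0 0 0 0; 0 0 0 0 0 0",
)

```text
time: 7.0
tool_pos: [0.5629, -0.1682, 0.2171]
tcp_rot: [-0.234, 2.105, -2.105]
wrist_force: [-0.5, 0.5, -1.1]
gripper_width: 0.048
```

```bash
cat >> h.py <<'E'
def fitcup(n,zl,zh,cx,cy):
    P=cloud(load(n)); X,Y,Z=P[...,0],P[...,1],P[...,2]
    m=(np.hypot(X-cx,Y-cy)<.075)&(np.hypot(X-cx,Y-cy)>.045)&(Z>zl)&(Z<zh); p=P[m]
    c=np.array([cx,cy])
    from scipy.optimize import least_squares
    r=least_squares(lambda c:np.hypot(p[:,0]-c[0],p[:,1]-c[1])-.0615,c,loss='soft_l1',f_scale=.002); print('cup',n,len(p),r.x.round(4),'res',np.median(np.abs(r.fun)).round(4)); return r.x
E
python3 - <<'E'
from h import *
st(); snap('scene','s4'); snap('top','t4')
for n in ['s4','t4']: fitcup(n,.055,.072,.5494,-.1086)
M=cloud(load('t4')); d=load('t4'); X,Y,Z=M[...,0],M[...,1],M[...,2]
h=cv2.cvtColor(d['img'],cv2.COLOR_RGB2HSV)
m=(cv2.inRange(h,(8,80,140),(22,255,255))>0)&(X>.38)&(X<.6)&(Y<-.12)&(Y>-.31)&(Z<.015)
p=M[m][:,:2].astype(np.float32); print(len(p),cv2.minEnclosingCircle(p),p.mean(0))
E
cd pics; python3 -c "
import cv2;a=cv2.imread('s4.png')[130:290,220:430];cv2.imwrite('s4c.png',cv2.resize(a,None,fx=3.7,fy=3.7,interpolation=2))"
```

```text
t 7.0 pos [ 0.5629 -0.1682  0.2171] rot [-0.234  2.105 -2.105] F [-0.5  0.5 -1.1] g 0.048
cup s4 244 [ 0.5493 -0.107 ] res 0.0009
cup t4 25 [ 0.5495 -0.1075] res 0.0006
311 ((0.4637582302093506, -0.22798335552215576), 0.08912310749292374) [ 0.51130754 -0.23850888]
```

View pics/s4c.png

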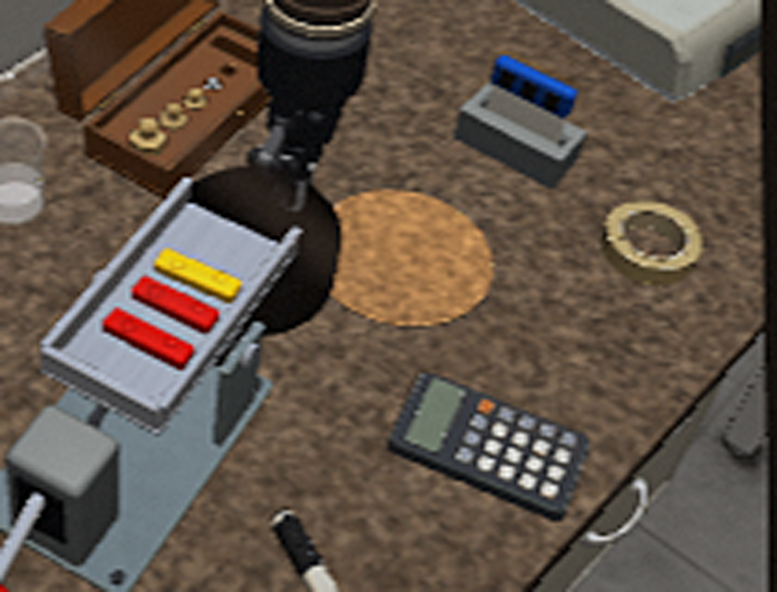

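View pics/t4.png

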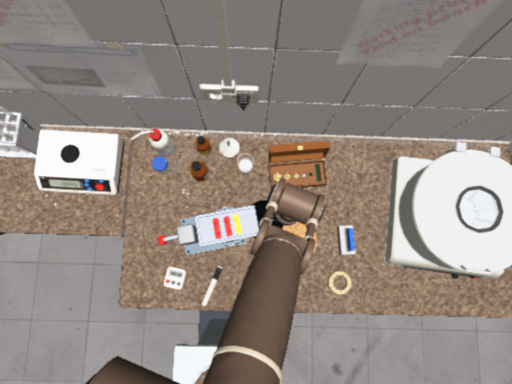

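>>> send_rows(
  plan="0 .4 0 0 0 0; 0 .4 0 0 0 0; 0 .15 0 0 0 0; 0 0 0 0 0 0",
)

```text
time: 7.6
tool_pos: [0.5636, -0.1683, 0.1991]
tcp_rot: [-0.233, 2.105, -2.105]
wrist_force: [-0.9, 0.6, 6.9]
gripper_width: 0.051
```

>>> send_rows(
  plan="0 0 0 0 0 0; 0 0 0 0 0 0; 0 0 0 0 0 0; 0 0 0 0 0 0; 0 0 0 0 0 0; 0 -.5 0 0 0 0; 0 -.9 0 0 0 0; 0 -.9 0 0 0 0; 0 -.9 0 0 0 0; 0 -.9 0 0 0 0; 0 -.9 0 0 0 0; 0 -.9 0 0 0 0; 0 -.9 0 0 0 0; 0 -.9 0 0 0 0",
  gripper=100,
)

```text
time: 9.35
tool_pos: [0.5631, -0.1679, 0.3534]
tcp_rot: [-0.233, 2.105, -2.105]
wrist_force: [1.0, -0.2, 0.0]
gripper_width: 0.608
```

Run:
```python
from h import *
st(); snap('scene','s5'); snap('top','t5')
for n in ['s5','t5']: fitcup(n,.035,.054,.5494,-.1086)
for n in ['s5','t5']:
    P=cloud(load(n)); h=cv2.cvtColor(load(n)['img'],cv2.COLOR_RGB2HSV)
    m=((h[...,0]<8)|(h[...,0]>172))&(h[...,1]>170)&(h[...,2]>80)&(np.hypot(P[...,0]-.476,P[...,1]-.212)<.04)
    p=P[m]; print('knob',len(p),p.min(0).round(4),p.max(0).round(4),p.mean(0).round(4)); q=p[:,:2]-T0[:2]; print('tray', (q@UX[:2]).min(),(q@UX[:2]).max(),(q@UY[:2]).min(),(q@UY[:2]).max())
    # head
    X,Y,Z=P[...,0],P[...,1],P[...,2]; m=(X>.4)&(X<.58)&(Y>.09)&(Y<.17)&(Z>.09)&(Z<.101); q=P[m][:,:2]-T0[:2]; print('head', np.percentile(q@UX[:2],[2,98]),np.percentile(q@UY[:2],[2,98]))
```

```text
t 9.35 pos [ 0.5631 -0.1679  0.3534] rot [-0.233  2.105 -2.105] F [ 1.  -0.2  0. ] g 0.608
cup s5 290 [ 0.5499 -0.108 ] res 0.0008
cup t5 40 [ 0.5498 -0.1069] res 0.0004
knob 98 [0.4634 0.202  0.046 ] [0.49   0.2241 0.0584] [0.4755 0.2146 0.0539]
tray -0.012909683156914214 0.011277542083865813 0.2035057523490106 0.22370129467320565
head [-0.02720525  0.02763076] [0.08724653 0.15314794]
knob 44 [ 0.4636  0.2029 -0.0024] [0.4887 0.2222 0.057 ] [0.4768 0.2129 0.0506]
tray -0.01286232564090033 0.012075589180597217 0.20501312629486948 0.22263370450702177
head [-0.02621003  0.0340017 ] [0.08298796 0.1512566 ]
```

Run:
```python
from h import *
go([.4770,.2119,.17],12.66)
```

```text
t 9.45 pos [ 0.5642 -0.1683  0.3553] rot [-0.228  2.1   -2.105] F [ 0.8 -0.4  0.5] g 0.61
TURN 18 x [-0.003 -0.873 -0.001]
total [-19.502   1.513  -0.087] rows 22 x [-0.886  0.069 -0.004]
```

>>> send_rows(
  plan="0 0 0 0 -.87 0; 0 0 0 0 -.87 0; 0 0 0 0 -.87 0; 0 0 0 0 -.87 0; 0 0 0 0 -.87 0; 0 0 0 0 -.87 0; 0 0 0 0 -.87 0; 0 0 0 0 -.87 0; 0 0 0 0 -.87 0; 0 0 0 0 -.87 0; 0 0 0 0 -.87 0; 0 0 0 0 -.87 0; 0 0 0 0 -.87 0; 0 0 0 0 -.87 0; 0 0 0 0 -.87 0; 0 0 0 0 -.87 0; 0 0 0 0 -.87 0; 0 0 0 0 -.9 0",
)

```text
time: 11.7
tool_pos: [0.5629, -0.1678, 0.3514]
tcp_rot: [-1.307, 1.046, -1.043]
wrist_force: [0.3, -0.2, 0.1]
gripper_width: 0.607
```

>>> send_rows(
  plan="-.95 0 0 0 0 0; -.95 0 0 0 0 0; -.95 0 0 0 0 0; -.95 0 0 0 0 0; -.95 0 0 0 0 0; -.95 0 0 0 0 0; -.95 0 0 0 0 0; -.95 0 0 0 0 0; -.95 0 0 0 0 0; -.95 0 0 0 0 0; -.95 0 0 0 0 0; -.95 0 0 0 0 0; -.95 0 0 0 0 0; -.95 0 0 0 0 0; -.95 0 0 0 0 0; -.95 0 0 0 0 0; -.95 0 0 0 0 0; -.95 .5 0 0 0 0; -.95 .5 0 0 0 0; -.95 .5 0 0 0 0",
)

```text
time: 14.2
tool_pos: [0.4801, 0.2041, 0.3211]
tcp_rot: [-1.306, 1.047, -1.046]
wrist_force: [0.5, 0.8, 0.3]
gripper_width: 0.603
```

Run:
```python
from h import *
go([.4770,.2119,.046],12.66); snap('wrist','w6')
```

```text
t 14.2 pos [0.4801 0.2041 0.3211] rot [-1.306  1.047 -1.046] F [0.5 0.8 0.3] g 0.603
TURN 1 x [ 0.011 -0.02   0.001]
total [-0.412  6.003 -0.064] rows 7 x [-0.059  0.858 -0.009]
```

View pics/w6.png

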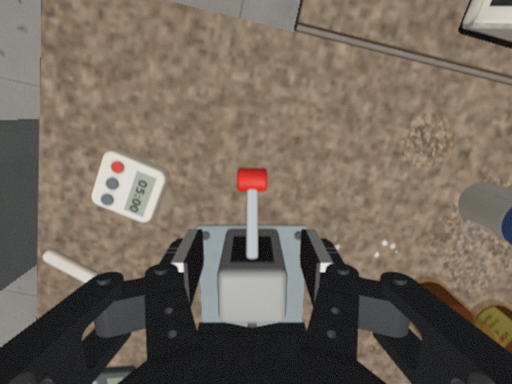

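>>> send_rows(
  plan="-.4 0 -.06 0 0 0; 0 .86 0 0 0 0; 0 .86 0 0 0 0; 0 .86 0 0 0 0; 0 .86 0 0 0 0; 0 .86 0 0 0 0; 0 .86 0 0 0 0; 0 .84 0 0 0 0; 0 0 0 0 0 0",
)

```text
time: 15.38
tool_pos: [0.4768, 0.2103, 0.2004]
tcp_rot: [-1.308, 1.048, -1.045]
wrist_force: [-1.2, -0.0, -0.1]
gripper_width: 0.609
```

Run:
```python
from h import *
go([.4770,.2119,.044],12.66); snap('wrist','w7')
```

```text
t 15.38 pos [0.4768 0.2103 0.2004] rot [-1.308  1.048 -1.045] F [-1.2 -0.  -0.1] g 0.609
TURN 1 x [ 0.037 -0.019  0.004]
total [-0.078  0.072  0.029] rows 1 x [-0.078  0.072  0.029]
```

View pics/w7.png

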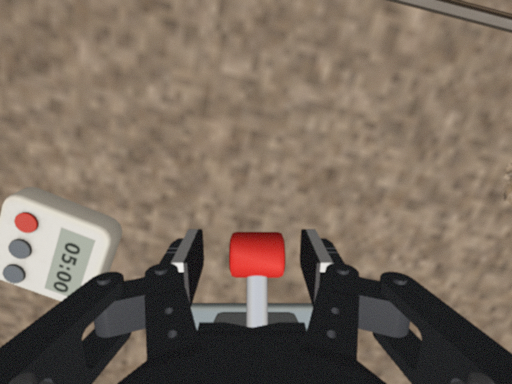

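>>> send_rows(
  plan="-.05 .05 0 0 0 0; 0 0 0 0 0 0; 0 0 0 0 0 0; 0 0 0 0 0 0; 0 0 0 0 0 0; 0 0 0 0 0 0",
  gripper=255,
  grip_force=45,
)

```text
time: 16.18
tool_pos: [0.478, 0.2118, 0.2019]
tcp_rot: [-1.303, 1.045, -1.047]
wrist_force: [0.3, 1.6, 4.0]
gripper_width: 0.296
```

Run:
```python
from h import *
s=st()
q=np.linspace(0,1.0,13); y=.09*np.cos(q-.5)/.02; z=.09*np.sin(q-.5)/.02
# tool x = -UY? 
M=R.from_rotvec(s['tcp_rot']).as_matrix(); print(M.T@UY, M.T@UZ)
print(np.c_[np.diff(y),np.diff(z)].round(3))
```

```text
t 16.18 pos [0.478  0.2118 0.2019] rot [-1.303  1.045 -1.047] F [0.3 1.6 4. ] g 0.296
[-9.99997969e-01  3.36786835e-04 -1.98708289e-03] [-3.40296298e-04 -9.99998383e-01  1.76606421e-03]
[[ 0.166  0.336]
 [ 0.137  0.349]
 [ 0.108  0.359]
 [ 0.078  0.367]
 [ 0.047  0.372]
 [ 0.016  0.375]
 [-0.016  0.375]
 [-0.047  0.372]
 [-0.078  0.367]
 [-0.108  0.359]
 [-0.137  0.349]
 [-0.166  0.336]]
```

>>> send_rows(
  plan="-.17 -.34 0 0 0 0; -.14 -.35 0 0 0 0; -.11 -.36 0 0 0 0; -.08 -.37 0 0 0 0; -.05 -.37 0 0 0 0; -.02 -.375 0 0 0 0; .02 -.375 0 0 0 0; .05 -.37 0 0 0 0; .08 -.37 0 0 0 0; .11 -.36 0 0 0 0; .14 -.35 0 0 0 0; .17 -.34 0 0 0 0; 0 -.1 0 0 0 0; 0 0 0 0 0 0; 0 0 0 0 0 0",
)

```text
time: 18.05
tool_pos: [0.4781, 0.2104, 0.2882]
tcp_rot: [-1.305, 1.043, -1.049]
wrist_force: [7.6, -2.9, -9.4]
gripper_width: 0.29
```

```bash
python3 - <<'E'
from h import *
s=st(); snap('scene','s8')
E
cd pics; python3 -c "
import cv2;a=cv2.imread('s8.png')[130:340,170:430];cv2.imwrite('s8c.png',cv2.resize(a,None,fx=3,fy=2.8,interpolation=2))"
```

```text
t 18.05 pos [0.4781 0.2104 0.2882] rot [-1.305  1.043 -1.049] F [ 7.6 -2.9 -9.4] g 0.29
```

View pics/s8c.png

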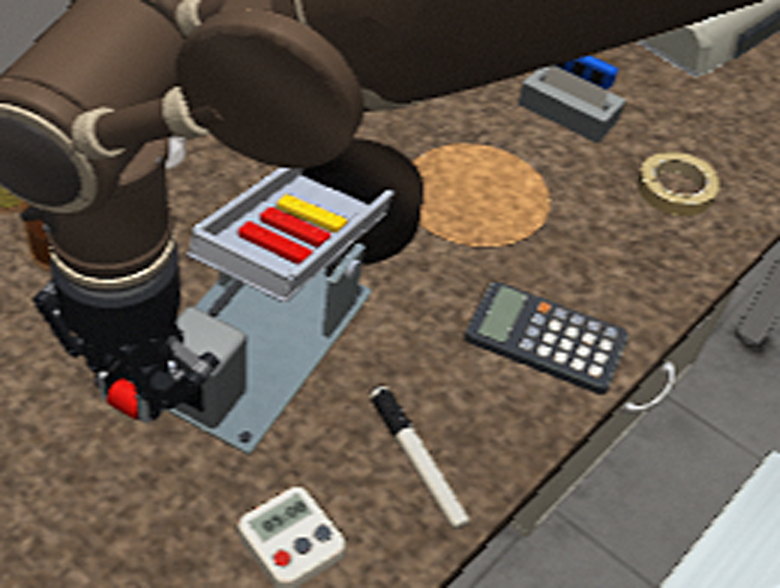

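>>> send_rows(
  plan="0 0 0 0 0 0; 0 0 0 0 0 0; 0 0 0 0 0 0; 0 0 0 0 0 0; 0 -.6 0 0 0 0; 0 -.9 0 0 0 0; 0 -.9 0 0 0 0; 0 -.9 0 0 0 0; 0 -.9 0 0 0 0; 0 -.9 0 0 0 0; 0 0 0 0 0 0",
  gripper=100,
)

```text
time: 19.48
tool_pos: [0.4782, 0.2118, 0.3941]
tcp_rot: [-1.301, 1.044, -1.048]
wrist_force: [-0.2, -0.3, -0.5]
gripper_width: 0.61
```

```bash
python3 - <<'E'
from h import *
s=st(); snap('scene','s9'); snap('top','t9')
for n in ['s9','t9']: fitcup(n,.03,.054,.5494,-.1086)
sl=np.array([.4962,-.3778,0]); go(sl+[0,0,.24],-84.9)
M=cloud(load('t9')); d=load('t9'); X,Y,Z=M[...,0],M[...,1],M[...,2]
h=cv2.cvtColor(d['img'],cv2.COLOR_RGB2HSV)
m=(cv2.inRange(h,(10,90,170),(22,255,255))>0).astype(np.uint8); m[:200]=0;m[270:]=0;m[:,:270]=0;m[:,325:]=0
m=cv2.morphologyEx(m,cv2.MORPH_OPEN,np.ones((3,3)))
p=np.argwhere(m)[:,::-1].astype(np.float32); c,r=cv2.minEnclosingCircle(p); print('mat',len(p),c,r,p.mean(0),ray(d,*p.mean(0),.003),ray(d,*c,.003))
E
cd pics; python3 -c "
import cv2;a=cv2.imread('s9.png')[130:340,170:430];cv2.imwrite('s9c.png',cv2.resize(a,None,fx=3,fy=2.8,interpolation=2))"
```

```text
t 19.48 pos [0.4782 0.2118 0.3941] rot [-1.301  1.044 -1.048] F [-0.2 -0.3 -0.5] g 0.61
cup s9 368 [ 0.5501 -0.1079] res 0.0008
cup t9 102 [ 0.5498 -0.1072] res 0.0006
t 19.57 pos [0.4773 0.2115 0.3918] rot [-1.305  1.046 -1.046] F [-0.6 -0.6  0.7] g 0.605
TURN 19 x [0.    0.895 0.   ]
total [ 1.679 -0.161 29.431] rows 33 x [ 0.051 -0.005  0.892]
mat 1418 (295.8730163574219, 240.40090942382812) 21.86746597290039 [296.04724 240.82863] [ 0.48801935 -0.21951927  0.003     ] [ 0.48940527 -0.21892553  0.003     ]
```

View pics/s9c.png

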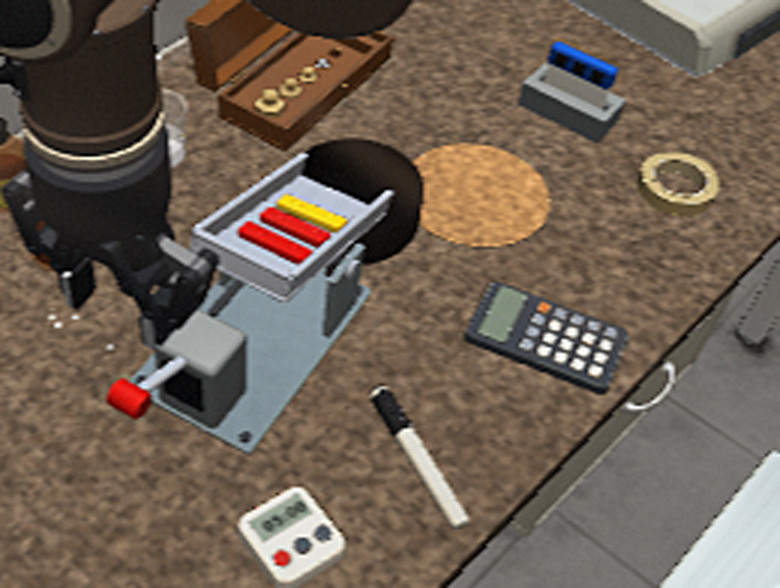

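View pics/t9.png

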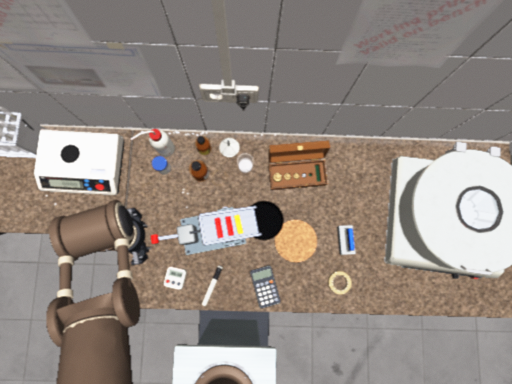

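>>> send_rows(
  plan="0 0 0 0 .9 0; 0 0 0 0 .9 0; 0 0 0 0 .9 0; 0 0 0 0 .9 0; 0 0 0 0 .9 0; 0 0 0 0 .9 0; 0 0 0 0 .9 0; 0 0 0 0 .9 0; 0 0 0 0 .9 0; 0 0 0 0 .9 0; 0 0 0 0 .9 0; 0 0 0 0 .9 0; 0 0 0 0 .9 0; 0 0 0 0 .9 0; 0 0 0 0 .9 0; 0 0 0 0 .9 0; 0 0 0 0 .9 0; 0 0 0 0 .9 0; 0 0 0 0 .8 0",
)

```text
time: 21.95
tool_pos: [0.477, 0.2114, 0.3904]
tcp_rot: [-0.098, 2.177, -2.179]
wrist_force: [0.5, 0.3, -0.5]
gripper_width: 0.61
```

>>> send_rows(
  plan=".05 0 .9 0 0 0; .05 0 .9 0 0 0; .05 0 .9 0 0 0; .05 0 .9 0 0 0; .05 0 .9 0 0 0; .05 0 .9 0 0 0; .05 0 .9 0 0 0; .05 0 .9 0 0 0; .05 0 .9 0 0 0; .05 0 .9 0 0 0; .05 0 .9 0 0 0; .05 0 .9 0 0 0; .05 0 .9 0 0 0; .05 0 .9 0 0 0; .05 0 .9 0 0 0; .05 0 .9 0 0 0; .05 0 .9 0 0 0; .05 0 .9 0 0 0; .05 0 .9 0 0 0; .05 0 .9 0 0 0",
)

```text
time: 24.45
tool_pos: [0.4899, -0.15, 0.3919]
tcp_rot: [-0.098, 2.175, -2.175]
wrist_force: [0.1, 0.0, 0.4]
gripper_width: 0.607
```

>>> send_rows(
  plan=".05 0 .9 0 0 0; .05 0 .9 0 0 0; .05 0 .9 0 0 0; .05 0 .9 0 0 0; .05 0 .9 0 0 0; .05 0 .9 0 0 0; .05 0 .9 0 0 0; .05 0 .9 0 0 0; .05 0 .9 0 0 0; .05 0 .9 0 0 0; .05 0 .9 0 0 0; .05 0 .9 0 0 0; 0 0 0 0 0 0",
)

```text
time: 26.08
tool_pos: [0.4972, -0.3664, 0.3918]
tcp_rot: [-0.096, 2.176, -2.176]
wrist_force: [1.9, 0.1, 0.8]
gripper_width: 0.606
```

Run:
```python
from h import *
sl=np.array([.4962,-.3778,0]); go(sl+[0,0,.069],-84.9)
d=snap('wrist','w10')
P=cloud(d); X,Y,Z=P[...,0],P[...,1],P[...,2]
def rect(m,lab):
    p=P[m]; r=cv2.minAreaRect(p[:,:2].astype(np.float32)); print(lab,m.sum(),np.round(r[0],4),np.round(r[1],4),round(r[2],2),'z',np.nanmedian(p[:,2]).round(4))
b=(X>.4)&(X<.6)&(Y<-.33)&(Y>-.43)
rect(b&(Z>.027)&(Z<.037),'holder'); rect(b&(Z>.077)&(Z<.088),'bar')
```

```text
t 26.07 pos [ 0.4972 -0.3664  0.3918] rot [-0.096  2.176 -2.176] F [1.9 0.1 0.8] g 0.606
TURN 1 x [-0.002 -0.008 -0.001]
total [0.1   8.39  0.561] rows 10 x [0.01  0.839 0.056]
holder 1951 [ 0.4971 -0.3818] [0.0918 0.0437] 4.66 z 0.0313
bar 848 [ 0.4974 -0.3817] [0.0692 0.0142] 4.17 z 0.0805
```

View pics/w10.png

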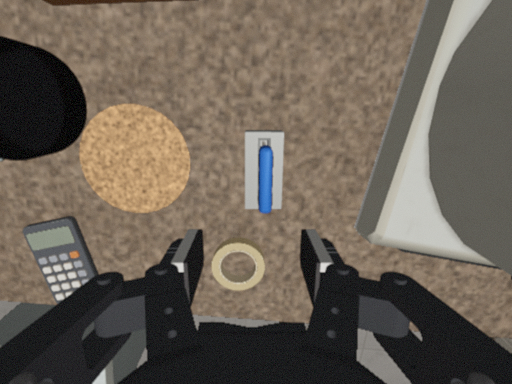

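>>> send_rows(
  plan=".08 .8 .62 0 -.06 0; 0 .9 0 0 0 0; 0 .9 0 0 0 0; 0 .9 0 0 0 0; 0 .9 0 0 0 0; 0 .9 0 0 0 0; 0 .9 0 0 0 0; 0 .9 0 0 0 0; 0 .6 0 0 0 0; 0 0 0 0 0 0",
)

```text
time: 27.38
tool_pos: [0.4963, -0.3771, 0.2364]
tcp_rot: [-0.106, 2.175, -2.171]
wrist_force: [-0.2, -1.1, 0.7]
gripper_width: 0.61
```

Run:
```python
from h import *
sl=np.array([.4967,-.3793,0]); go(sl+[0,0,.071],-85.3)
d=snap('wrist','w11')
```

```text
t 27.38 pos [ 0.4963 -0.3771  0.2364] rot [-0.106  2.175 -2.171] F [-0.2 -1.1  0.7] g 0.61
TURN 1 x [0.019 0.137 0.018]
total [-0.01   0.519  0.109] rows 1 x [-0.01   0.519  0.109]
```

View pics/w11.png

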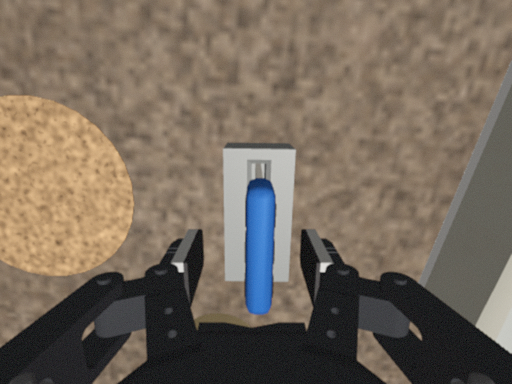

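>>> send_rows(
  plan="0 .52 .14 0 .1 0; 0 0 0 0 0 0",
)

```text
time: 27.68
tool_pos: [0.4969, -0.3804, 0.227]
tcp_rot: [-0.094, 2.178, -2.177]
wrist_force: [-0.4, -0.2, 0.1]
gripper_width: 0.611
```

>>> send_rows(
  plan="0 0 0 0 0 0; 0 0 0 0 0 0; 0 0 0 0 0 0; 0 0 0 0 0 0; 0 0 0 0 0 0; 0 0 0 0 0 0",
  gripper=255,
  grip_force=80,
)

```text
time: 28.42
tool_pos: [0.4974, -0.3805, 0.2281]
tcp_rot: [-0.093, 2.176, -2.178]
wrist_force: [0.4, 0.3, 3.8]
gripper_width: 0.148
```

Run:
```python
from h import *
s=st();d=snap('wrist','w12'); M=R.from_rotvec(s['tcp_rot']).as_matrix(); print(M, s['tool_pos'])
```

```text
t 28.43 pos [ 0.4974 -0.3805  0.2281] rot [-0.093  2.176 -2.178] F [0.4 0.3 3.8] g 0.148
[[-9.96317715e-01  9.30470304e-04  8.57329824e-02]
 [-8.57337205e-02 -7.84587026e-04 -9.96317777e-01]
 [-8.59779119e-04 -9.99999259e-01  8.61470634e-04]] [ 0.49736369 -0.38052071  0.22805329]
```

View pics/w12.png

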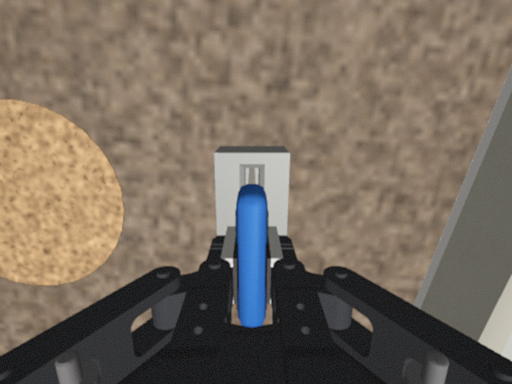

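```bash
cat >> h.py <<'E'
TH=.35
YT=UY*np.cos(TH)+UZ*np.sin(TH); NT=-UY*np.sin(TH)+UZ*np.cos(TH); PIV=T0+UZ*.085
def fl(ty,h=0,tx=0): return PIV+YT*ty+NT*(.010+h)+UX*tx
E
python3 - <<'E'
from h import *
snap('scene','s13'); snap('top','t13')
for n in ['s13','t13']:
    d=load(n); P=cloud(d); q=P-PIV; a=q@UX; b=q@YT; c=q@NT-.010
    m=(abs(a)<.036)&(abs(b)<.08)&(abs(c)<.006)
    A=np.c_[a[m],b[m],np.ones(m.sum())]; print(n,m.sum(),np.linalg.lstsq(A,c[m],rcond=None)[0].round(4))
    h=cv2.cvtColor(d['img'],cv2.COLOR_RGB2HSV)
    for nm,mm in [('red',((h[...,0]<8)|(h[...,0]>172))&(h[...,1]>150)),('yel',(h[...,0]>20)&(h[...,0]<35)&(h[...,1]>130))]:
        mm=(mm&(abs(a)<.045)&(abs(b)<.09)&(c>-.01)&(c<.03)).astype(np.uint8)
        k,l,s,_=cv2.connectedComponentsWithStats(mm)
        for i in range(1,k):
            if s[i,4]>15:
                z=l==i; print(nm,s[i,4],'x',a[z].min().round(3),a[z].max().round(3),'y',b[z].min().round(3),b[z].max().round(3),b[z].mean().round(3))
    fitcup(n,.03,.054,.5494,-.1086)
E
```

```text
s13 337 [-0.0055 -0.0105  0.0025]
red 141 x -0.031 0.029 y -0.024 0.011 0.003
red 152 x -0.041 0.028 y 0.025 0.068 0.037
yel 136 x -0.04 0.027 y -0.057 0.005 -0.026
cup s13 315 [ 0.5505 -0.0998] res 0.0009
t13 855 [-0.0023 -0.0138 -0.0002]
red 81 x -0.028 0.026 y -0.007 0.007 0.0
red 86 x -0.03 0.027 y 0.026 0.042 0.034
yel 84 x -0.028 0.028 y -0.038 -0.021 -0.029
cup t13 104 [ 0.5502 -0.0994] res 0.0006
```

```bash
cd pics; python3 -c "
import cv2;a=cv2.imread('s13.png')[130:340,170:430];cv2.imwrite('s13c.png',cv2.resize(a,None,fx=3,fy=2.8,interpolation=2))"
```

```text
(no output)
```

View pics/s13c.png

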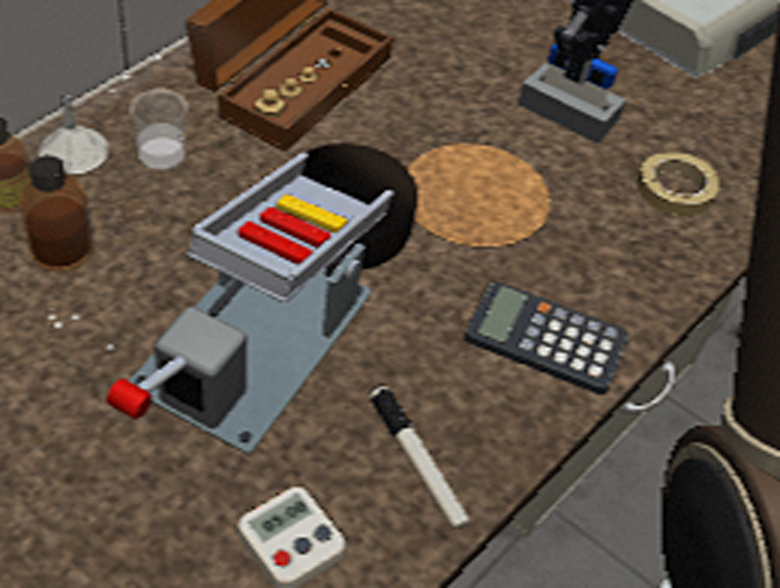

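View pics/t13.png

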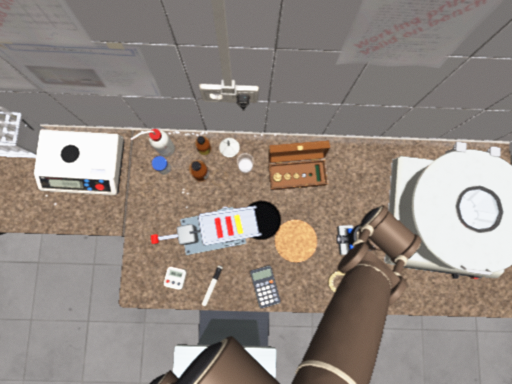

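```bash
cat >> h.py <<'E'
def pose(tcp,N=None,v=.9,order='TR'):
    s=st(); M=R.from_rotvec(s['tcp_rot']).as_matrix(); p=np.array(s['tool_pos'])
    if N is None: N=M
    rv=R.from_matrix(M.T@N).as_rotvec()/.1; n=int(np.ceil(np.abs(rv).max()/.9)) or 1; print('TURN',n,'x',np.round(rv/n,3))
    for nm,Q in (('shift before turn',M),('shift after turn',N)):
        dd=Q.T@(np.array(tcp)-p)/.02; k=int(np.ceil(np.abs(dd).max()/v)) or 1; print(nm,np.round(dd,3),'rows',k,'x',np.round(dd/k,3))
NTOOL=np.c_[-UX,-NT,-YT]
L=.222
E
python3 - <<'E'
from h import *
t=fl(.065,L+.07); print(t); pose([.4974,-.3805,.46]); pose(np.r_[t[:2],.46],NTOOL)
E
```

```text
[ 0.53331362 -0.03686274  0.39097892]
t 28.57 pos [ 0.4973 -0.3805  0.228 ] rot [-0.093  2.176 -2.178] F [0.5 0.  5. ] g 0.147
TURN 1 x [0. 0. 0.]
shift before turn [-1.2000e-02 -1.1601e+01  9.0000e-03] rows 13 x [-0.001 -0.892  0.001]
shift after turn [-1.2000e-02 -1.1601e+01  9.0000e-03] rows 13 x [-0.001 -0.892  0.001]
t 28.57 pos [ 0.4973 -0.3805  0.228 ] rot [-0.093  2.176 -2.178] F [0.5 0.  5. ] g 0.147
TURN 4 x [-0.876 -0.334 -0.061]
shift before turn [ -3.274 -11.611 -16.955] rows 19 x [-0.172 -0.611 -0.892]
shift after turn [ -5.521  -5.285 -19.355] rows 22 x [-0.251 -0.24  -0.88 ]
```

>>> send_rows(
  plan="0 -.4 0 0 0 0; 0 -.7 0 0 0 0; 0 -.9 0 0 0 0; 0 -.9 0 0 0 0; 0 -.9 0 0 0 0; 0 -.9 0 0 0 0; 0 -.9 0 0 0 0; 0 -.9 0 0 0 0; 0 -.9 0 0 0 0; 0 -.9 0 0 0 0; 0 -.9 0 0 0 0; 0 -.9 0 0 0 0; 0 -.9 0 0 0 0; 0 -.6 0 0 0 0",
)

```text
time: 30.32
tool_pos: [0.4972, -0.3804, 0.4611]
tcp_rot: [-0.092, 2.176, -2.178]
wrist_force: [1.2, 0.0, -1.0]
gripper_width: 0.149
```

>>> send_rows(
  plan="-.17 0 -.9 0 0 0; -.17 0 -.9 0 0 0; -.17 0 -.9 0 0 0; -.17 0 -.9 0 0 0; -.17 0 -.9 0 0 0; -.17 0 -.9 0 0 0; -.17 0 -.9 0 0 0; -.17 0 -.9 0 0 0; -.17 0 -.9 0 0 0; -.17 0 -.9 0 0 0; -.17 0 -.9 0 0 0; -.17 0 -.9 0 0 0; -.17 0 -.9 0 0 0; -.17 0 -.9 0 0 0; -.17 0 -.9 0 0 0; -.17 0 -.9 0 0 0; -.17 0 -.9 0 0 0; -.17 0 -.9 0 0 0; -.17 0 -.8 0 0 0; 0 0 0 0 0 0",
)

```text
time: 32.83
tool_pos: [0.5324, -0.0348, 0.4594]
tcp_rot: [-0.096, 2.176, -2.177]
wrist_force: [-0.1, -0.2, -1.3]
gripper_width: 0.146
```

Run:
```python
from h import *
t=fl(.065,L+.07); pose(np.r_[t[:2],.46],NTOOL)
snap('scene','s14');snap('wrist','w14'); fitcup('s14',.03,.054,.5494,-.1086)
```

```text
t 32.83 pos [ 0.5324 -0.0348  0.4594] rot [-0.096  2.176 -2.177] F [-0.1 -0.2 -1.3] g 0.146
TURN 4 x [-0.874 -0.33  -0.058]
shift before turn [-0.037 -0.028  0.106] rows 1 x [-0.037 -0.028  0.106]
shift after turn [-0.022 -0.064  0.094] rows 1 x [-0.022 -0.064  0.094]
cup s14 319 [ 0.5507 -0.0999] res 0.0008
```

View pics/s14.png

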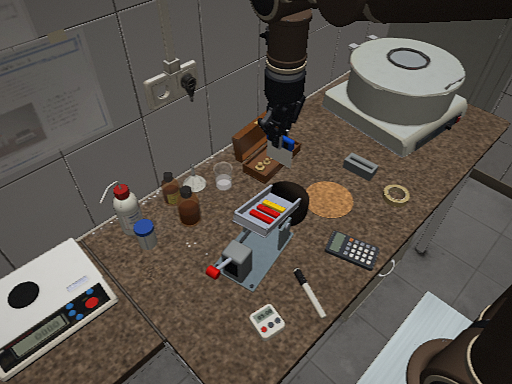

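View pics/w14.png

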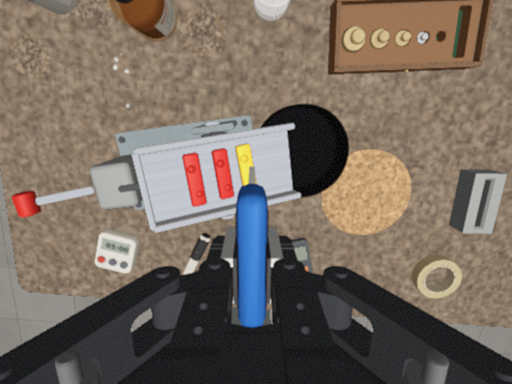

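>>> send_rows(
  plan="0 0 0 -.87 -.33 -.06; 0 0 0 -.87 -.33 -.06; 0 0 0 -.87 -.33 -.06; 0 0 0 -.87 -.33 -.06; -.02 0 .09 0 0 0; 0 0 0 0 0 0",
)

```text
time: 33.67
tool_pos: [0.5331, -0.0382, 0.4587]
tcp_rot: [-0.27, 2.46, -1.727]
wrist_force: [1.3, -0.2, -0.1]
gripper_width: 0.148
```

```bash
python3 - <<'E'
from h import *
pose(fl(.064,L+.04),NTOOL)
d=snap('wrist','w15');snap('scene','s15')
P=cloud(d); q=P-PIV; a=q@UX; b=q@YT; c=q@NT-.01
# blue bar in tray frame
h=cv2.cvtColor(d['img'],cv2.COLOR_RGB2HSV); m=cv2.inRange(h,(105,150,60),(125,255,255))>0; m&=~np.isnan(a)
print(m.sum(),'bar x',np.percentile(a[m],[1,99]),'y',np.percentile(b[m],[1,50,99]),'h',np.percentile(c[m],[5,50,95]))
E
cd pics; python3 -c "
import cv2;a=cv2.imread('s15.png')[100:310,180:400];cv2.imwrite('s15c.png',cv2.resize(a,None,fx=3.3,fy=2.8,interpolation=2))"
```

```text
t 33.67 pos [ 0.5331 -0.0382  0.4587] rot [-0.27   2.46  -1.727] F [ 1.3 -0.2 -0.1] g 0.148
TURN 1 x [-0.031 -0.031 -0.   ]
shift before turn [-0.03   4.706  1.139] rows 6 x [-0.005  0.784  0.19 ]
shift after turn [-0.026  4.703  1.153] rows 6 x [-0.004  0.784  0.192]
3935 bar x [-0.03140079  0.03432251] y [0.07895327 0.08557109 0.09202769] h [0.20442886 0.20888521 0.21027134]
```

View pics/s15c.png

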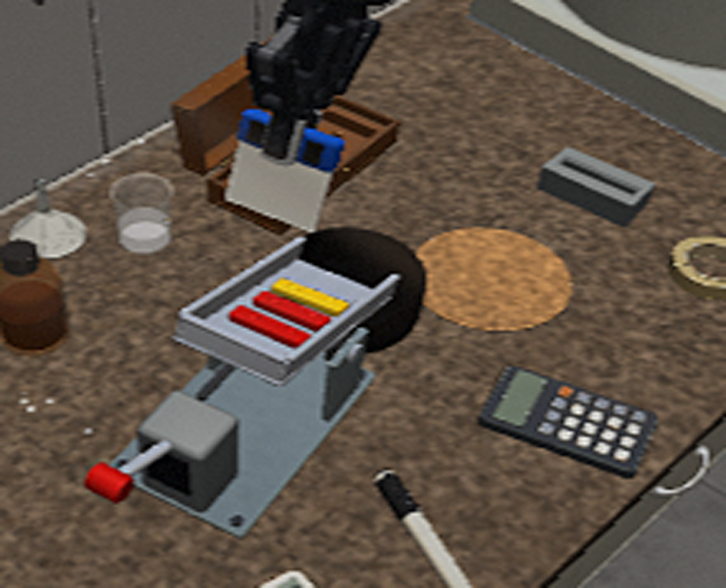

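View pics/w15.png

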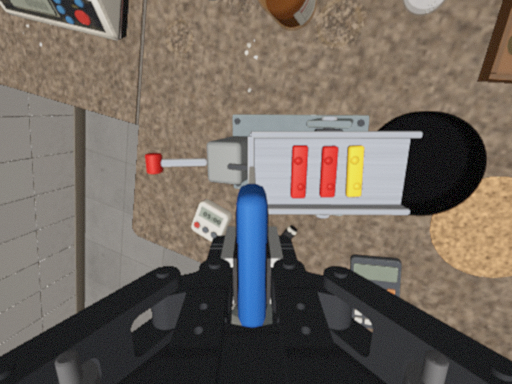

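>>> send_rows(
  plan="0 .8 .19 -.03 -.03 0; 0 .8 .19 0 0 0; 0 .8 .19 0 0 0; 0 .8 .19 0 0 0; 0 .8 .19 0 0 0; 0 .7 .19 0 0 0; 0 0 0 0 0 0",
)

```text
time: 34.65
tool_pos: [0.5301, -0.0267, 0.3611]
tcp_rot: [-0.277, 2.464, -1.719]
wrist_force: [-0.2, -0.5, -1.5]
gripper_width: 0.147
```

```bash
python3 - <<'E'
from h import *
pose(fl(.064,L+.002),NTOOL)
d=snap('wrist','w16');snap('scene','s16')
E
cd pics; python3 -c "
import cv2;a=cv2.imread('s16.png')[150:290,190:330];cv2.imwrite('s16c.png',cv2.resize(a,None,fx=4.2,fy=4.2,interpolation=2))"
```

```text
t 34.65 pos [ 0.5301 -0.0267  0.3611] rot [-0.277  2.464 -1.719] F [-0.2 -0.5 -1.5] g 0.147
TURN 1 x [0.028 0.003 0.029]
shift before turn [-0.053  1.813  0.039] rows 3 x [-0.018  0.604  0.013]
shift after turn [-0.047  1.813  0.034] rows 3 x [-0.016  0.604  0.011]
```

View pics/s16c.png

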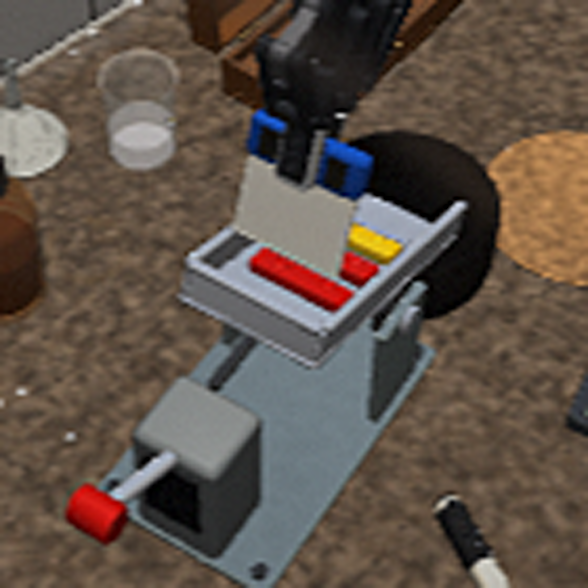

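View pics/w16.png

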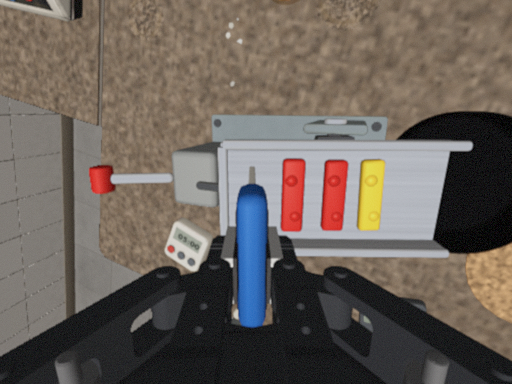

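>>> send_rows(
  plan="-.05 .5 .03 .03 0 .03; 0 .5 0 0 0 0; 0 .45 0 0 0 0; 0 .33 0 0 0 0; 0 0 0 0 0 0",
)

```text
time: 35.38
tool_pos: [0.5288, -0.0151, 0.3283]
tcp_rot: [-0.272, 2.459, -1.721]
wrist_force: [0.0, -0.2, -0.6]
gripper_width: 0.149
```

```bash
python3 - <<'E'
from h import *
pose(fl(.064,L+.002),NTOOL)
d=snap('wrist','w17');snap('scene','s17')
E
cd pics; python3 -c "
import cv2;a=cv2.imread('s17.png')[150:290,190:330];cv2.imwrite('s17c.png',cv2.resize(a,None,fx=4.2,fy=4.2,interpolation=2))"
```

```text
t 35.38 pos [ 0.5288 -0.0151  0.3283] rot [-0.272  2.459 -1.721] F [ 0.  -0.2 -0.6] g 0.149
TURN 1 x [-0.008  0.01  -0.014]
shift before turn [0.018 0.073 0.02 ] rows 1 x [0.018 0.073 0.02 ]
shift after turn [0.018 0.074 0.02 ] rows 1 x [0.018 0.074 0.02 ]
```

View pics/s17c.png

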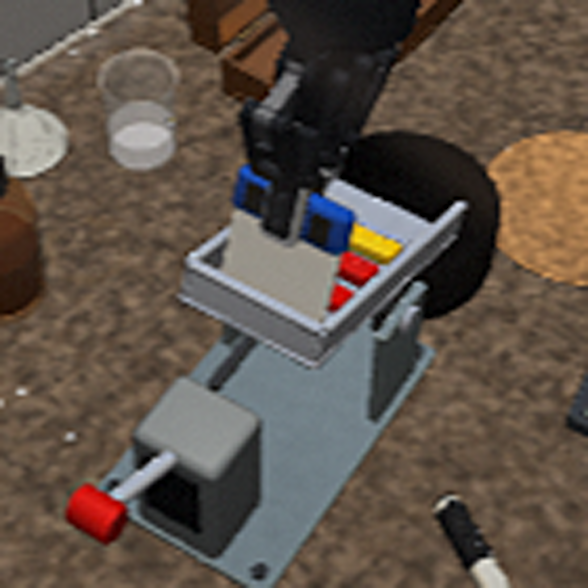

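View pics/w17.png

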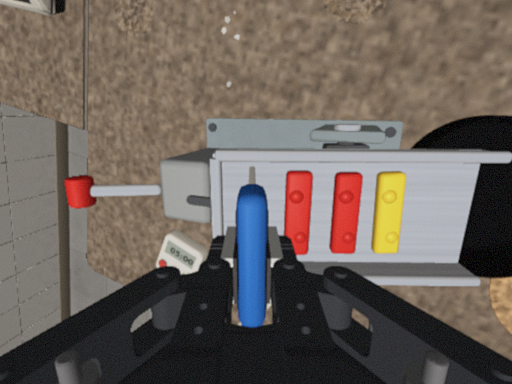

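>>> send_rows(
  plan="0.02 .05 .3 0 0 0; 0 0 .3 0 0 0; 0 0 .3 0 0 0; 0 0 .3 0 0 0; 0 0 .3 0 0 0; 0 0 .3 0 0 0; 0 0 .3 0 0 0; 0 0 .3 0 0 0; 0 0 .3 0 0 0; 0 0 .3 0 0 0; 0 0 0 0 0 0",
)

```text
time: 36.85
tool_pos: [0.5412, -0.0705, 0.3074]
tcp_rot: [-0.27, 2.458, -1.721]
wrist_force: [0.0, 0.8, -0.6]
gripper_width: 0.148
```

```bash
python3 - <<'E'
from h import *
pose(fl(.000,L+.0025),NTOOL)
d=snap('wrist','w18');snap('scene','s18')
E
cd pics; python3 -c "
import cv2;a=cv2.imread('s18.png')[150:290,190:330];b=cv2.imread('w18.png');cv2.imwrite('s18c.png',cv2.hconcat([cv2.resize(a,(384,384),interpolation=2),b[:,:400]]))"
```

```text
t 36.85 pos [ 0.5412 -0.0705  0.3074] rot [-0.27   2.458 -1.721] F [ 0.   0.8 -0.6] g 0.148
TURN 1 x [-0.015  0.006 -0.028]
shift before turn [0.014 0.042 0.193] rows 1 x [0.014 0.042 0.193]
shift after turn [0.013 0.042 0.193] rows 1 x [0.013 0.042 0.193]
```

View pics/s18c.png

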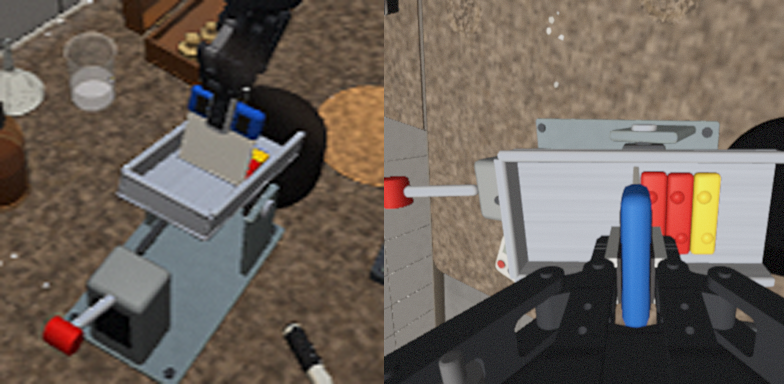

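>>> send_rows(
  plan="0 0.02 .25 0 0 0; 0 0 .25 0 0 0; 0 0 .25 0 0 0; 0 0 .25 0 0 0; 0 0 .25 0 0 0; 0 0 .25 0 0 0; 0 0 .25 0 0 0; 0 0 .25 0 0 0; 0 0 .25 0 0 0; 0 0 .25 0 0 0; 0 0 .25 0 0 0; 0 0 .2 0 0 0; 0 0 0 0 0 0; 0 0 0 0 0 0",
)

```text
time: 38.7
tool_pos: [0.5533, -0.124, 0.2871]
tcp_rot: [-0.27, 2.458, -1.721]
wrist_force: [0.7, 0.3, -1.3]
gripper_width: 0.15
```

```bash
python3 - <<'E'
from h import *
pose(fl(-.1,L+.0025),NTOOL)
d=snap('wrist','w19');snap('scene','s19')
E
cd pics; python3 -c "
import cv2;a=cv2.imread('s19.png')[150:290,190:330];b=cv2.imread('w19.png');cv2.imwrite('s19c.png',cv2.hconcat([cv2.resize(a,(384,384),interpolation=2),b[:,112:]]))"
```

```text
t 38.7 pos [ 0.5533 -0.124   0.2871] rot [-0.27   2.458 -1.721] F [ 0.7  0.3 -1.3] g 0.15
TURN 1 x [-0.013  0.011 -0.028]
shift before turn [0.02  0.031 2.268] rows 3 x [0.007 0.01  0.756]
shift after turn [0.018 0.028 2.268] rows 3 x [0.006 0.009 0.756]
```

View pics/s19c.png

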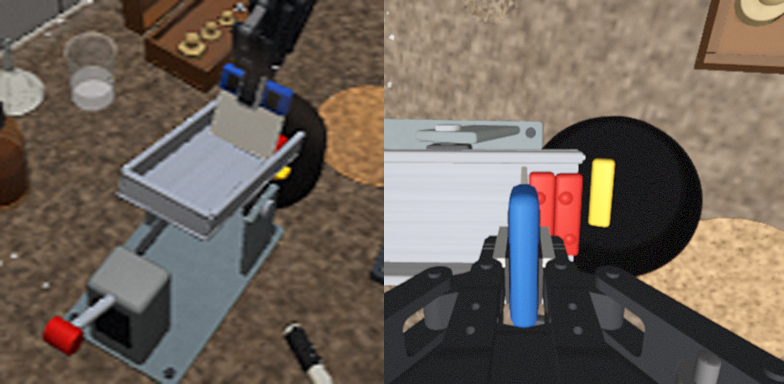

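>>> send_rows(
  plan="0 0 .2 0 0 0; 0 0 .2 0 0 0; 0 0 .2 0 0 0; 0 0 .2 0 0 0; 0 0 .2 0 0 0; 0 0 .2 0 0 0; 0 0 .2 0 0 0; 0 0 .2 0 0 0; 0 0 .2 0 0 0; 0 0 .2 0 0 0; 0 0 .2 0 0 0; 0 0 .15 0 0 0; 0 0 0 0 0 0; 0 0 0 0 0 0",
)

```text
time: 40.55
tool_pos: [0.563, -0.1671, 0.2711]
tcp_rot: [-0.27, 2.458, -1.721]
wrist_force: [0.8, -1.4, -0.2]
gripper_width: 0.147
```

```bash
python3 - <<'E'
from h import *
pose(fl(-.1,L+.0025),NTOOL)
d=snap('wrist','w20');snap('scene','s20')
E
cd pics; python3 -c "
import cv2;a=cv2.imread('s20.png')[150:290,190:330];b=cv2.imread('w20.png');cv2.imwrite('s20c.png',cv2.hconcat([cv2.resize(a,(384,384),interpolation=2),b[:,112:]]))"
```

```text
t 40.55 pos [ 0.563  -0.1671  0.2711] rot [-0.27   2.458 -1.721] F [ 0.8 -1.4 -0.2] g 0.147
TURN 1 x [-0.013  0.012 -0.028]
shift before turn [ 0.021  0.033 -0.08 ] rows 1 x [ 0.021  0.033 -0.08 ]
shift after turn [ 0.021  0.033 -0.08 ] rows 1 x [ 0.021  0.033 -0.08 ]
```

View pics/s20c.png

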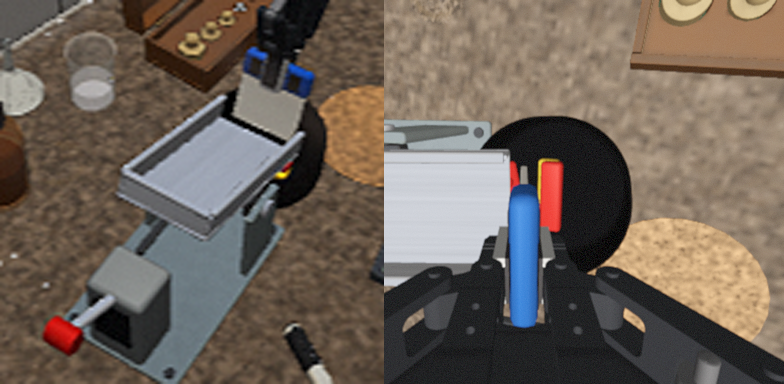

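>>> send_rows(
  plan="0 -.5 0 0 0 0; 0 -.7 0 0 0 0; 0 -.9 0 0 0 0; 0 -.9 0 0 0 0; 0 -.9 0 0 0 0; 0 -.9 0 0 0 0; 0 0 0 0 0 0",
)

```text
time: 41.52
tool_pos: [0.5707, -0.2, 0.3636]
tcp_rot: [-0.266, 2.454, -1.723]
wrist_force: [0.5, 0.1, -0.5]
gripper_width: 0.148
```

```bash
python3 - <<'E'
from h import *
st()
d=snap('wrist','w21');snap('scene','s21')
fitcup('s21',.03,.054,.5505,-.1)
for n in ['w21','s21']:
    d=load(n); P=cloud(d); h=cv2.cvtColor(d['img'],cv2.COLOR_RGB2HSV)
    for nm,mm in [('red',((h[...,0]<8)|(h[...,0]>172))&(h[...,1]>150)&(h[...,2]>40)),('yel',(h[...,0]>20)&(h[...,0]<35)&(h[...,1]>130))]:
        mm=(mm&(np.hypot(P[...,0]-.55,P[...,1]+.1)<.09)).astype(np.uint8); k,l,s,_=cv2.connectedComponentsWithStats(mm)
        for i in range(1,k):
            if s[i,4]>6: p=P[l==i]; print(n,nm,s[i],p.min(0).round(3),p.max(0).round(3))
E
cd pics; python3 -c "
import cv2;a=cv2.imread('s21.png')[150:290,190:330];b=cv2.imread('w21.png');cv2.imwrite('s21c.png',cv2.hconcat([cv2.resize(a,(384,384),interpolation=2),b[:,112:]]))"
```

```text
t 41.52 pos [ 0.5707 -0.2     0.3636] rot [-0.266  2.454 -1.723] F [ 0.5  0.1 -0.5] g 0.148
cup s21 320 [ 0.5503 -0.0998] res 0.0008
w21 red [242 147   7  39 213] [ 0.523 -0.076  0.002] [ 0.566 -0.057  0.019]
w21 red [263 147  17  53 751] [ 0.511 -0.147  0.001] [ 0.593 -0.09   0.209]
w21 yel [259 145   6  41 106] [ 0.526 -0.094  0.001] [ 0.575 -0.08   0.013]
s21 yel [290 213   6   3  10] [ 0.495 -0.11   0.006] [ 0.522 -0.069  0.053]
```

View pics/s21c.png

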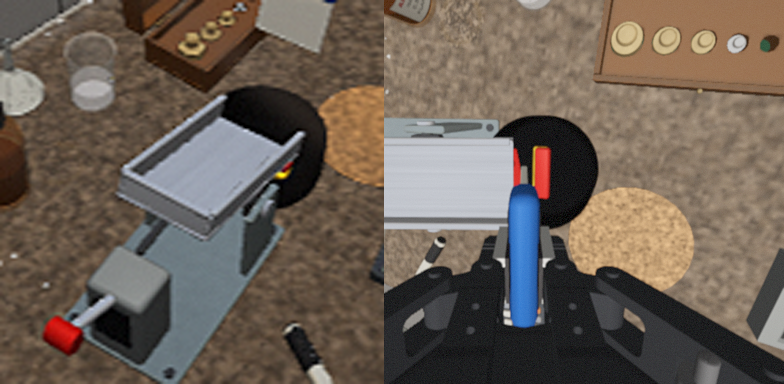

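```bash
cat >> h.py <<'E'
NH=R.from_rotvec([-.093,2.176,-2.178]).as_matrix()
E
python3 - <<'E'
from h import *
s=st(); p=np.array(s['tool_pos']); pose(p+[0,0,.1]); pose([.4974,-.3805,.46],NH)
E
```

```text
t 41.62 pos [ 0.5698 -0.1992  0.3612] rot [-0.27   2.458 -1.721] F [ 0.   0.8 -1.2] g 0.146
t 41.62 pos [ 0.5698 -0.1992  0.3612] rot [-0.27   2.458 -1.721] F [ 0.   0.8 -1.2] g 0.146
TURN 1 x [0. 0. 0.]
shift before turn [-0.015 -4.699 -1.708] rows 6 x [-0.002 -0.783 -0.285]
shift after turn [-0.015 -4.699 -1.708] rows 6 x [-0.002 -0.783 -0.285]
t 41.62 pos [ 0.5698 -0.1992  0.3612] rot [-0.27   2.458 -1.721] F [ 0.   0.8 -1.2] g 0.146
TURN 4 x [0.873 0.335 0.053]
shift before turn [ 5.504 -7.408  5.873] rows 9 x [ 0.612 -0.823  0.653]
shift after turn [ 4.382 -4.934  8.724] rows 10 x [ 0.438 -0.493  0.872]
```

>>> send_rows(
  plan="0 -.78 -.28 0 0 0; 0 -.78 -.28 0 0 0; 0 -.78 -.28 0 0 0; 0 -.78 -.28 0 0 0; 0 -.78 -.28 0 0 0; 0 -.78 -.28 0 0 0; 0 0 0 .87 .335 .05; 0 0 0 .87 .335 .05; 0 0 0 .87 .335 .05; 0 0 0 .87 .335 .05; .44 0 .87 0 0 0; .44 0 .87 0 0 0; .44 0 .87 0 0 0; .44 0 .87 0 0 0; .44 0 .87 0 0 0; .44 0 .87 0 0 0; .44 0 .87 0 0 0; .44 0 .87 0 0 0; .44 0 .87 0 0 0; .44 0 .87 0 0 0",
)

```text
time: 44.12
tool_pos: [0.4966, -0.3817, 0.4607]
tcp_rot: [-0.095, 2.178, -2.177]
wrist_force: [0.1, 0.2, -0.1]
gripper_width: 0.15
```

Run:
```python
from h import *
pose([.4974,-.3805,.275],NH)
```

```text
t 44.12 pos [ 0.4966 -0.3817  0.4607] rot [-0.095  2.178 -2.177] F [ 0.1  0.2 -0.1] g 0.15
TURN 1 x [0.012 0.003 0.011]
shift before turn [-0.048  9.286 -0.056] rows 11 x [-0.004  0.844 -0.005]
shift after turn [-0.038  9.286 -0.067] rows 11 x [-0.003  0.844 -0.006]
```

>>> send_rows(
  plan="-.05 .85 -.05 0 0 0; 0 .85 0 0 0 0; 0 .85 0 0 0 0; 0 .85 0 0 0 0; 0 .85 0 0 0 0; 0 .85 0 0 0 0; 0 .85 0 0 0 0; 0 .85 0 0 0 0; 0 .85 0 0 0 0; 0 .85 0 0 0 0; 0 .75 0 0 0 0; 0 0 0 0 0 0",
)

```text
time: 45.62
tool_pos: [0.4973, -0.379, 0.2737]
tcp_rot: [-0.097, 2.182, -2.176]
wrist_force: [-0.2, 0.8, -0.4]
gripper_width: 0.145
```

```bash
python3 - <<'E'
from h import *
pose([.4974,-.3805,.228],NH); snap('wrist','w22'); snap('scene','s22')
E
cd pics; python3 -c "
import cv2;a=cv2.imread('s22.png')[100:220,310:430];b=cv2.imread('w22.png');cv2.imwrite('s22c.png',cv2.hconcat([cv2.resize(a,(384,384),interpolation=2),b[:,50:450]]))"
```

```text
t 45.62 pos [ 0.4973 -0.379   0.2737] rot [-0.097  2.182 -2.176] F [-0.2  0.8 -0.4] g 0.145
TURN 1 x [0.038 0.002 0.037]
shift before turn [-0.007  2.287  0.084] rows 3 x [-0.002  0.762  0.028]
shift after turn [2.000e-03 2.287e+00 7.600e-02] rows 3 x [0.001 0.762 0.025]
```

View pics/s22c.png

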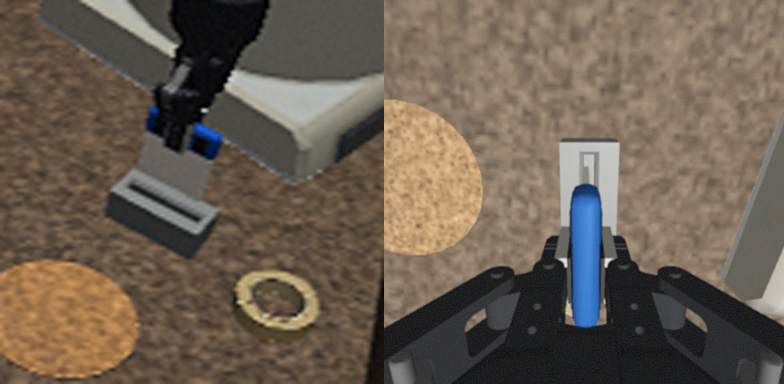

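>>> send_rows(
  plan="0 .2 .05 0 0 0; 0 .3 0 0 0 0; 0 .3 0 0 0 0; 0 .3 0 0 0 0; 0 .3 0 0 0 0; 0 .3 0 0 0 0; 0 .3 0 0 0 0; 0 .27 0 0 0 0; 0 0 0 0 0 0",
)

```text
time: 46.85
tool_pos: [0.4977, -0.3803, 0.2296]
tcp_rot: [-0.095, 2.179, -2.177]
wrist_force: [-1.5, -0.1, -0.1]
gripper_width: 0.153
```

```bash
python3 - <<'E'
from h import *
pose([.4974,-.3805,.228],NH); snap('wrist','w23'); snap('scene','s23')
E
cd pics; python3 -c "
import cv2;a=cv2.imread('s23.png')[100:220,310:430];b=cv2.imread('w23.png');cv2.imwrite('s23c.png',cv2.hconcat([cv2.resize(a,(384,384),interpolation=2),b[:,50:450]]))"
```

```text
t 46.85 pos [ 0.4977 -0.3803  0.2296] rot [-0.095  2.179 -2.177] F [-1.5 -0.1 -0.1] g 0.153
TURN 1 x [0.021 0.001 0.02 ]
shift before turn [0.016 0.082 0.011] rows 1 x [0.016 0.082 0.011]
shift after turn [0.016 0.082 0.011] rows 1 x [0.016 0.082 0.011]
```

View pics/s23c.png

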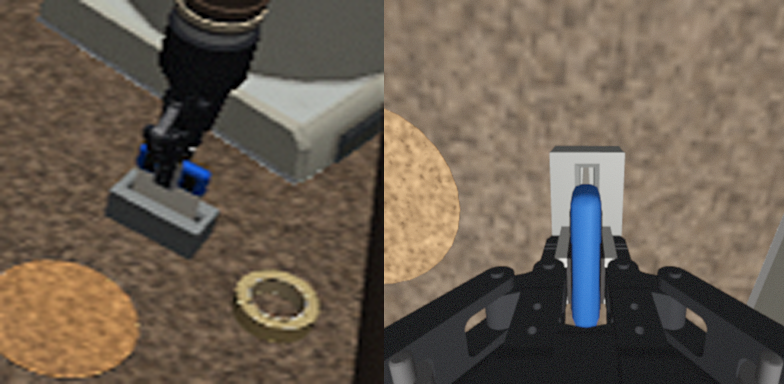

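In the slot. Settle 2 mm more, release, lift.

>>> send_rows(
  plan="0 .1 0 0 0 0; 0 0 0 0 0 0",
)

```text
time: 47.2
tool_pos: [0.4979, -0.3805, 0.2284]
tcp_rot: [-0.094, 2.178, -2.177]
wrist_force: [-0.3, 0.9, -0.9]
gripper_width: 0.147
```

>>> send_rows(
  plan="0 0 0 0 0 0; 0 0 0 0 0 0; 0 0 0 0 0 0; 0 0 0 0 0 0; 0 0 0 0 0 0; 0 -.5 0 0 0 0; 0 -.9 0 0 0 0; 0 -.9 0 0 0 0; 0 -.9 0 0 0 0; 0 -.9 0 0 0 0; 0 -.9 0 0 0 0; 0 -.9 0 0 0 0; 0 -.9 0 0 0 0; 0 -.9 0 0 0 0; 0 0 0 0 0 0",
  gripper=100,
)

```text
time: 49.08
tool_pos: [0.4986, -0.381, 0.3848]
tcp_rot: [-0.091, 2.173, -2.179]
wrist_force: [0.5, -1.0, -0.2]
gripper_width: 0.607
```

```bash
python3 - <<'E'
from h import *
d=snap('wrist','w24'); snap('scene','s24'); fitcup('s24',.03,.054,.5505,-.1)
P=cloud(d); X,Y,Z=P[...,0],P[...,1],P[...,2]
def rect(m,lab):
    p=P[m]; r=cv2.minAreaRect(p[:,:2].astype(np.float32)); print(lab,m.sum(),np.round(r[0],4),np.round(r[1],4),round(r[2],2),'z',np.nanmedian(p[:,2]).round(4))
b=(X>.4)&(X<.6)&(Y<-.33)&(Y>-.43)
rect(b&(Z>.027)&(Z<.037),'holder'); rect(b&(Z>.074)&(Z<.095),'bar')
go([.4770,.2119,.25],12.66)
E
cd pics; python3 -c "
import cv2;a=cv2.imread('s24.png')[100:340,170:430];cv2.imwrite('s24c.png',cv2.resize(a,None,fx=3,fy=2.5,interpolation=2))"
```

```text
cup s24 314 [ 0.5503 -0.0997] res 0.0008
holder 2029 [ 0.4971 -0.3817] [0.0921 0.0441] 4.73 z 0.0313
bar 954 [ 0.4985 -0.381 ] [0.0683 0.0148] 5.2 z 0.0805
t 49.17 pos [ 0.4979 -0.3804  0.3822] rot [-0.095  2.178 -2.177] F [ 0.5 -0.6 -0.4] g 0.608
TURN 19 x [ 0.    -0.898  0.   ]
total [-29.124  -1.139   5.469] rows 33 x [-0.883 -0.035  0.166]
```

View pics/s24c.png

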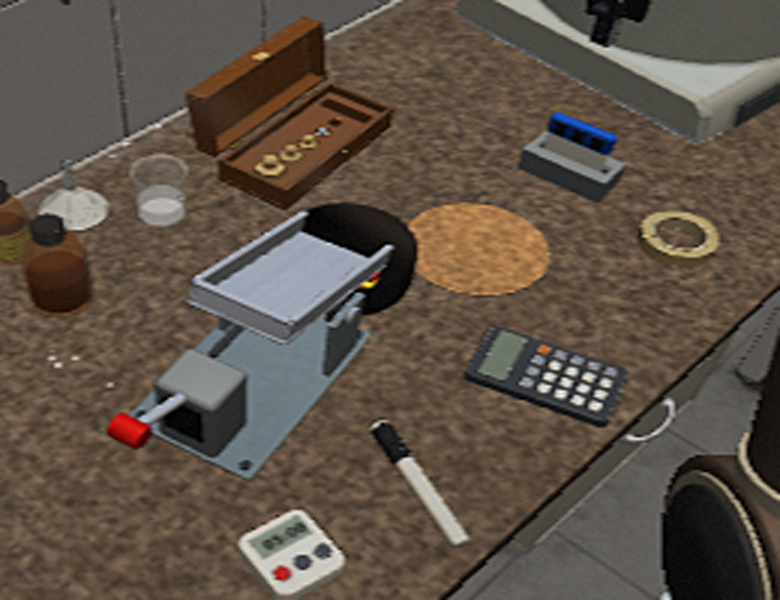

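>>> send_rows(
  plan="0 -.5 0 0 -.9 0; 0 -.6 0 0 -.9 0; 0 0 0 0 -.9 0; 0 0 0 0 -.9 0; 0 0 0 0 -.9 0; 0 0 0 0 -.9 0; 0 0 0 0 -.9 0; 0 0 0 0 -.9 0; 0 0 0 0 -.9 0; 0 0 0 0 -.9 0; 0 0 0 0 -.9 0; 0 0 0 0 -.9 0; 0 0 0 0 -.9 0; 0 0 0 0 -.9 0; 0 0 0 0 -.9 0; 0 0 0 0 -.9 0; 0 0 0 0 -.9 0; 0 0 0 0 -.9 0; 0 0 0 0 -.86 0",
)

```text
time: 51.55
tool_pos: [0.4977, -0.3802, 0.4027]
tcp_rot: [-1.307, 1.045, -1.039]
wrist_force: [-0.2, 0.2, 0.0]
gripper_width: 0.603
```

>>> send_rows(
  plan="-.9 0 .17 0 0 0; -.9 0 .17 0 0 0; -.9 0 .17 0 0 0; -.9 0 .17 0 0 0; -.9 0 .17 0 0 0; -.9 0 .17 0 0 0; -.9 0 .17 0 0 0; -.9 0 .17 0 0 0; -.9 0 .17 0 0 0; -.9 0 .17 0 0 0; -.9 0 .17 0 0 0; -.9 0 .17 0 0 0; -.9 0 .17 0 0 0; -.9 0 .17 0 0 0; -.9 0 .17 0 0 0; -.9 0 .17 0 0 0; -.9 0 .17 0 0 0; -.9 0 .17 0 0 0; -.9 0 .17 0 0 0; -.9 0 .17 0 0 0",
)

```text
time: 54.05
tool_pos: [0.4852, -0.0131, 0.4044]
tcp_rot: [-1.306, 1.045, -1.044]
wrist_force: [-0.9, 0.1, -0.4]
gripper_width: 0.609
```

>>> send_rows(
  plan="-.9 0 .17 0 0 0; -.9 0 .17 0 0 0; -.9 0 .17 0 0 0; -.9 0 .17 0 0 0; -.9 0 .17 0 0 0; -.9 0 .17 0 0 0; -.9 0 .17 0 0 0; -.9 0 .17 0 0 0; -.9 0 .17 0 0 0; -.9 0 .17 0 0 0; -.9 0 .17 0 0 0; -.9 0 .17 0 0 0; 0 0 0 0 0 0",
)

```text
time: 55.68
tool_pos: [0.4775, 0.2066, 0.4044]
tcp_rot: [-1.307, 1.043, -1.043]
wrist_force: [0.8, -0.1, 0.7]
gripper_width: 0.608
```

Run:
```python
from h import *
d=snap('wrist','w25'); t=snap('top','t25'); snap('scene','s25')
for n in ['w25','t25','s25','s24']:
    P=cloud(load(n)); h=cv2.cvtColor(load(n)['img'],cv2.COLOR_RGB2HSV)
    m=((h[...,0]<8)|(h[...,0]>172))&(h[...,1]>170)&(h[...,2]>60)&(np.hypot(P[...,0]-.476,P[...,1]-.212)<.04)
    p=P[m]
    if len(p): q=p[:,:2]-T0[:2]; a=q@UX[:2];b=q@UY[:2]; print(n,len(p),'x',a.min(),a.max(),'y',b.min(),b.max(),'ztop',np.percentile(p[:,2],95))
go([.4770,.2119,.127],12.66)
```

```text
w25 524 x -0.011260721425833562 0.013223481445826206 y 0.20401353276485049 0.22323721555180162 ztop 0.1344338905857704
t25 62 x -0.012860528942693244 0.013122611861722363 y 0.204512843608312 0.2226974516462033 ztop 0.13691214683559597
s25 135 x -0.013362658721028818 0.0128926897487989 y 0.2056512957667645 0.22663570350486048 ztop 0.13680728925849125
s24 135 x -0.012978118573747574 0.012421900446947794 y 0.19984637076424475 0.22499155075159963 ztop 0.13739069438695523
t 55.83 pos [0.4776 0.2051 0.4043] rot [-1.307  1.045 -1.044] F [-0.6  0.2  0.5] g 0.606
TURN 1 x [0.008 0.007 0.002]
total [-0.336  6.117  0.046] rows 7 x [-0.048  0.874  0.007]
```

View pics/w25.png

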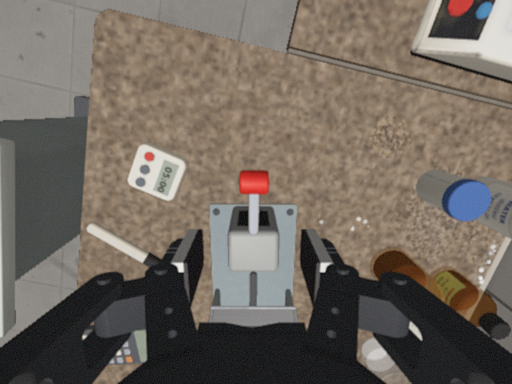

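>>> send_rows(
  plan="-.4 .7 .04 0 0 0; 0 .9 0 0 0 0; 0 .9 0 0 0 0; 0 .9 0 0 0 0; 0 .9 0 0 0 0; 0 .9 0 0 0 0; 0 .9 0 0 0 0; 0 0 0 0 0 0",
)

```text
time: 56.82
tool_pos: [0.4757, 0.213, 0.2804]
tcp_rot: [-1.31, 1.047, -1.043]
wrist_force: [-0.7, -0.8, -0.8]
gripper_width: 0.608
```

>>> send_rows(
  plan="0 0 0 0 0 0; 0 0 0 0 0 0; 0 0 0 0 0 0; 0 0 0 0 0 0; 0 0 0 0 0 0; 0 0 0 0 0 0",
  gripper=255,
  grip_force=45,
)

```text
time: 57.58
tool_pos: [0.4774, 0.2136, 0.2834]
tcp_rot: [-1.303, 1.043, -1.045]
wrist_force: [3.2, 0.1, 2.9]
gripper_width: 0.295
```

Run:
```python
from h import *
st(); d=snap('wrist','w26')
```

```text
t 57.58 pos [0.4774 0.2136 0.2834] rot [-1.303  1.043 -1.045] F [3.2 0.1 2.9] g 0.295
```

View pics/w26.png

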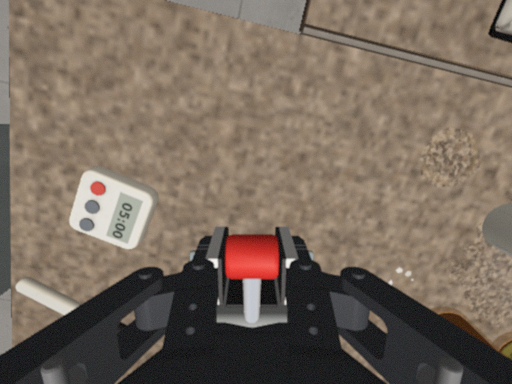

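>>> send_rows(
  plan="-.13 .25 0 0 0 0; -.14 .35 0 0 0 0; -.11 .36 0 0 0 0; -.08 .37 0 0 0 0; -.05 .37 0 0 0 0; -.02 .375 0 0 0 0; .02 .375 0 0 0 0; .05 .37 0 0 0 0; .08 .37 0 0 0 0; .11 .36 0 0 0 0; .14 .35 0 0 0 0; .17 .34 0 0 0 0; 0 .1 0 0 0 0; 0 .05 0 0 0 0; 0 0 0 0 0 0",
)

```text
time: 59.5
tool_pos: [0.4776, 0.2135, 0.1961]
tcp_rot: [-1.304, 1.043, -1.044]
wrist_force: [1.3, 3.3, 8.9]
gripper_width: 0.293
```

Run:
```python
from h import *
st()
```

```text
t 59.5 pos [0.4776 0.2135 0.1961] rot [-1.304  1.043 -1.044] F [1.3 3.3 8.9] g 0.293
```

>>> send_rows(
  plan="0 0 0 0 0 0; 0 0 0 0 0 0; 0 0 0 0 0 0; 0 0 0 0 0 0; 0 0 0 0 0 0; 0 -.6 0 0 0 0; 0 -.9 0 0 0 0; 0 -.9 0 0 0 0; 0 -.9 0 0 0 0; 0 -.9 0 0 0 0; 0 -.9 0 0 0 0; 0 -.9 0 0 0 0; 0 -.9 0 0 0 0; 0 -.9 0 0 0 0; 0 -.9 0 0 0 0; 0 -.9 0 0 0 0; 0 0 0 0 0 0",
  gripper=100,
)

```text
time: 61.62
tool_pos: [0.4775, 0.2128, 0.3888]
tcp_rot: [-1.302, 1.043, -1.045]
wrist_force: [0.4, 0.8, -0.1]
gripper_width: 0.605
```

```bash
python3 - <<'E'
from h import *
t=snap('top','t27'); snap('scene','s27')
for n in ['t27','s27']:
    P=cloud(load(n)); h=cv2.cvtColor(load(n)['img'],cv2.COLOR_RGB2HSV)
    m=((h[...,0]<8)|(h[...,0]>172))&(h[...,1]>170)&(h[...,2]>60)&(np.hypot(P[...,0]-.476,P[...,1]-.212)<.04)
    p=P[m]
    if len(p): q=p[:,:2]-T0[:2]; a=q@UX[:2];b=q@UY[:2]; print(n,len(p),'x',a.min(),a.max(),'y',b.min(),b.max(),'ztop',np.percentile(p[:,2],95))
    q=P-PIV; m=(abs(q@UX)<.03)&(abs(q@UY)<.07)&(q[...,2]>0)&(q[...,2]<.02); print('slope',np.polyfit((q@UY)[m],q[...,2][m],1))
    fitcup(n,.03,.054,.5505,-.1)
E
cd pics; python3 -c "
import cv2;a=cv2.imread('s27.png')[100:340,170:430];cv2.imwrite('s27c.png',cv2.resize(a,None,fx=3,fy=2.5,interpolation=2))"
```

```text
t27 44 x -0.012016006395755851 0.012188212490298849 y 0.20241969439917956 0.22241495874801867 ztop 0.05495668392313792
slope [0.00427883 0.00945111]
cup t27 100 [ 0.5501 -0.0995] res 0.0006
s27 119 x -0.013130638413699151 0.01287036036335283 y 0.18644629667380935 0.22386317855761367 ztop 0.05646538093512068
slope [0.00579787 0.01142429]
cup s27 305 [ 0.5506 -0.0998] res 0.0009
```

View pics/s27c.png

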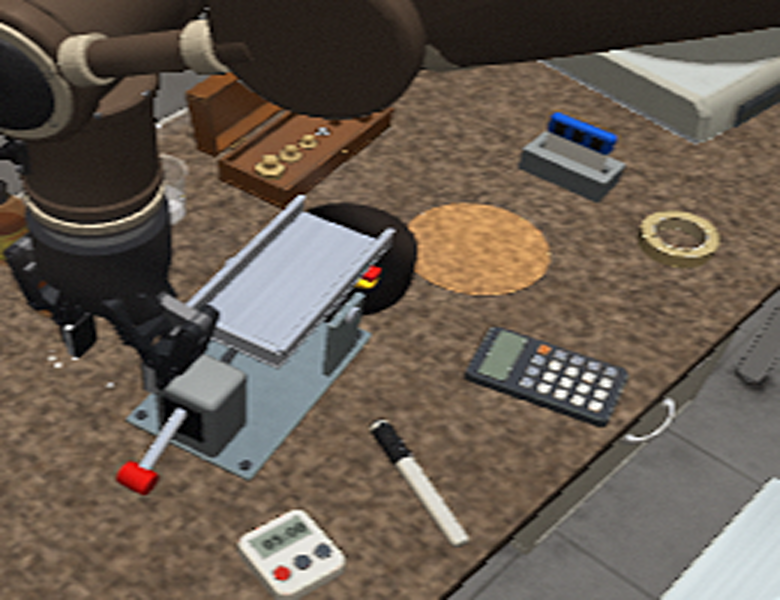

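Run:
```python
from h import *
g=np.array([.5504,-.0997,0])-UY*.058; print(g); go(g+[0,0,.233],-77.34)
```

```text
[ 0.56311158 -0.15628989  0.        ]
t 61.73 pos [0.4767 0.2125 0.3866] rot [-1.306  1.045 -1.044] F [ 0.8 -0.5 -0.7] g 0.609
TURN 18 x [0.    0.873 0.   ]
total [-0.176 -0.071 18.938] rows 22 x [-0.008 -0.003  0.861]
```

>>> send_rows(
  plan="0 0 0 0 .87 0; 0 0 0 0 .87 0; 0 0 0 0 .87 0; 0 0 0 0 .87 0; 0 0 0 0 .87 0; 0 0 0 0 .87 0; 0 0 0 0 .87 0; 0 0 0 0 .87 0; 0 0 0 0 .87 0; 0 0 0 0 .87 0; 0 0 0 0 .87 0; 0 0 0 0 .87 0; 0 0 0 0 .87 0; 0 0 0 0 .87 0; 0 0 0 0 .87 0; 0 0 0 0 .87 0; 0 0 0 0 .87 0; 0 0 0 0 .9 0",
)

```text
time: 63.98
tool_pos: [0.4763, 0.2124, 0.3852]
tcp_rot: [-0.236, 2.106, -2.107]
wrist_force: [-0.2, 0.4, 0.1]
gripper_width: 0.608
```

>>> send_rows(
  plan="0 0 .95 0 0 0; 0 0 .95 0 0 0; 0 0 .95 0 0 0; 0 0 .95 0 0 0; 0 0 .95 0 0 0; 0 0 .95 0 0 0; 0 0 .95 0 0 0; 0 0 .95 0 0 0; 0 0 .95 0 0 0; 0 0 .95 0 0 0; 0 0 .95 0 0 0; 0 0 .95 0 0 0; 0 0 .95 0 0 0; 0 0 .95 0 0 0; 0 0 .95 0 0 0; 0 0 .95 0 0 0; 0 0 .95 0 0 0; 0 0 .95 0 0 0; 0 0 .95 0 0 0; 0 0 .9 0 0 0",
)

```text
time: 66.47
tool_pos: [0.561, -0.1583, 0.3865]
tcp_rot: [-0.236, 2.104, -2.103]
wrist_force: [0.3, -0.3, -0.7]
gripper_width: 0.604
```

Run:
```python
from h import *
snap('scene','s28');snap('wrist','w28'); c=fitcup('s28',.03,.054,.5505,-.1)
g=np.array([.5504,-.0997,0])-UY*.058; go(g+[0,0,.045],-77.34)
```

```text
cup s28 307 [ 0.5504 -0.0997] res 0.0008
t 66.58 pos [ 0.5612 -0.159   0.3866] rot [-0.234  2.104 -2.105] F [-0.2  0.4  0.4] g 0.607
TURN 1 x [-0.006  0.005 -0.   ]
total [-0.125  9.33  -0.11 ] rows 11 x [-0.011  0.848 -0.01 ]
```

View pics/w28.png

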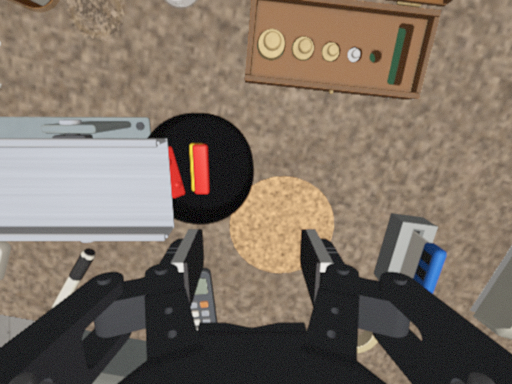

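>>> send_rows(
  plan="-.12 .8 -.11 0 0 0; 0 .85 0 0 0 0; 0 .85 0 0 0 0; 0 .85 0 0 0 0; 0 .85 0 0 0 0; 0 .85 0 0 0 0; 0 .85 0 0 0 0; 0 .85 0 0 0 0; 0 .85 0 0 0 0; 0 .85 0 0 0 0; 0 .88 0 0 0 0; 0 0 0 0 0 0",
  gripper=140,
)

```text
time: 68.08
tool_pos: [0.5615, -0.154, 0.1978]
tcp_rot: [-0.24, 2.107, -2.103]
wrist_force: [-1.2, 0.0, -0.4]
gripper_width: 0.451
```

>>> send_rows(
  plan="0 0 0 0 0 0; 0 0 0 0 0 0; 0 0 0 0 0 0; 0 0 0 0 0 0; 0 0 0 0 0 0; 0 0 0 0 0 0",
  gripper=255,
  grip_force=60,
)

```text
time: 68.82
tool_pos: [0.5648, -0.1572, 0.2029]
tcp_rot: [-0.23, 2.091, -2.107]
wrist_force: [2.3, -8.8, 1.8]
gripper_width: 0.032
```

>>> send_rows(
  plan="0 -.3 0 0 0 0; 0 -.4 0 0 0 0; 0 0 0 0 0 0; 0 0 0 0 0 0",
)

```text
time: 69.32
tool_pos: [0.5622, -0.1538, 0.2138]
tcp_rot: [-0.237, 2.105, -2.103]
wrist_force: [0.6, 0.1, -2.2]
gripper_width: 0.036
```

```bash
python3 - <<'E'
from h import *
st();snap('scene','s29');snap('wrist','w29')
fitcup('s29',.045,.068,.5505,-.1)
E
cd pics; python3 -c "
import cv2;a=cv2.imread('s29.png')[150:270,230:350];b=cv2.imread('w29.png');cv2.imwrite('s29c.png',cv2.hconcat([cv2.resize(a,(384,384),interpolation=2),b[:,:400]]))"
```

```text
t 69.33 pos [ 0.5622 -0.1538  0.2138] rot [-0.237  2.105 -2.103] F [ 0.6  0.1 -2.2] g 0.036
cup s29 255 [ 0.5479 -0.0933] res 0.0009
```

View pics/s29c.png

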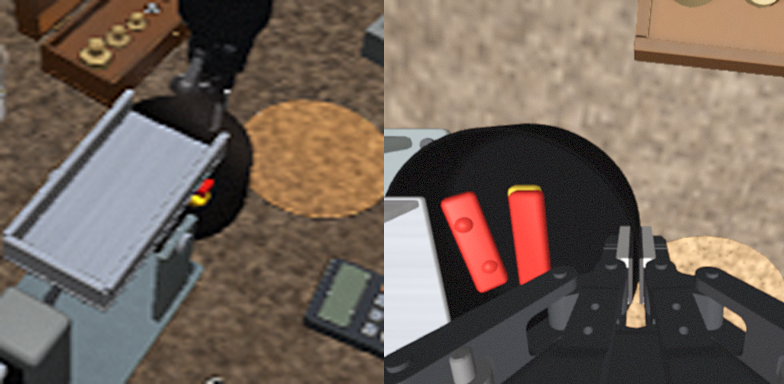

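>>> send_rows(
  plan="0 0 .2 0 0 0; 0 0 .4 0 0 0; 0 0 .5 0 0 0; 0 0 .5 0 0 0; .2 -.1 .5 0 0 0; .4 -.1 .5 0 0 0; .5 -.1 .5 0 0 0; .5 0 .5 0 0 0; .5 0 .5 0 0 0; .5 0 .5 0 0 0; .5 0 .4 0 0 0; .5 0 .3 0 0 0; .4 0 .2 0 0 0; .28 0 0 0 0 0; 0 0 0 0 0 0; 0 0 0 0 0 0",
)

```text
time: 71.42
tool_pos: [0.5036, -0.2803, 0.22]
tcp_rot: [-0.236, 2.103, -2.103]
wrist_force: [-0.0, -0.5, -2.1]
gripper_width: 0.033
```

```bash
python3 - <<'E'
from h import *
st();snap('scene','s30');snap('wrist','w30'); snap('top','t30')
fitcup('s30',.05,.074,.4885,-.2193); fitcup('t30',.05,.08,.4885,-.2193)
E
cd pics; python3 -c "
import cv2;a=cv2.imread('s30.png')[140:260,270:390];b=cv2.imread('w30.png');cv2.imwrite('s30c.png',cv2.hconcat([cv2.resize(a,(384,384),interpolation=2),b[:,:400]]))"
```

```text
t 71.42 pos [ 0.5036 -0.2803  0.22  ] rot [-0.236  2.103 -2.103] F [-0.  -0.5 -2.1] g 0.033
cup s30 482 [ 0.4894 -0.2194] res 0.0009
cup t30 84 [ 0.4896 -0.2194] res 0.0006
```

View pics/s30c.png

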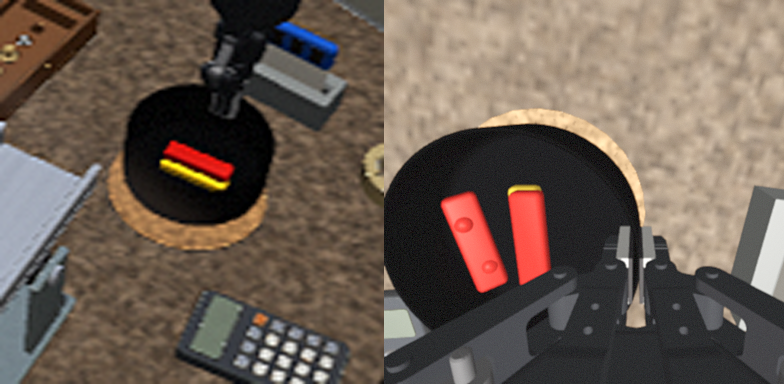

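>>> send_rows(
  plan="0 .25 0 0 0 0; 0 .25 0 0 0 0; 0 .2 0 0 0 0; 0 .1 0 0 0 0; 0 0 0 0 0 0; 0 0 0 0 0 0",
)

```text
time: 72.32
tool_pos: [0.5034, -0.2806, 0.2041]
tcp_rot: [-0.236, 2.104, -2.103]
wrist_force: [0.3, 0.2, -0.2]
gripper_width: 0.039
```

Run:
```python
from h import *
st()
```

```text
t 72.33 pos [ 0.5034 -0.2806  0.2041] rot [-0.236  2.104 -2.103] F [ 0.3  0.2 -0.2] g 0.039
```

Contact taking the weight; release and lift clear.

>>> send_rows(
  plan="0 .05 0 0 0 0; 0 0 0 0 0 0",
)

```text
time: 72.58
tool_pos: [0.5035, -0.2807, 0.2035]
tcp_rot: [-0.236, 2.103, -2.103]
wrist_force: [-0.8, 0.3, 3.7]
gripper_width: 0.041
```

>>> send_rows(
  plan="0 0 0 0 0 0; 0 0 0 0 0 0; 0 0 0 0 0 0; 0 0 0 0 0 0; 0 -.4 0 0 0 0; 0 -.8 0 0 0 0; 0 -.9 0 0 0 0; 0 -.9 0 0 0 0; 0 -.9 0 0 0 0; 0 -.9 0 0 0 0; 0 -.9 0 0 0 0; 0 -.9 0 0 0 0; 0 -.9 0 0 0 0; 0 -.9 0 0 0 0; 0 0 0 0 0 0",
  gripper=140,
)

```text
time: 74.45
tool_pos: [0.5041, -0.281, 0.3732]
tcp_rot: [-0.233, 2.1, -2.105]
wrist_force: [1.2, -0.2, 0.0]
gripper_width: 0.45
```

>>> send_rows(
  plan=".9 0 0 0 0 0; .9 0 0 0 0 0; .9 0 0 0 0 0; .9 0 0 0 0 0; .9 0 0 0 0 0; .9 0 0 0 0 0; .5 0 0 0 0 0; 0 0 0 0 0 0; 0 0 0 0 0 0",
)

```text
time: 75.58
tool_pos: [0.3887, -0.3068, 0.3712]
tcp_rot: [-0.235, 2.103, -2.103]
wrist_force: [-0.2, 0.0, 0.7]
gripper_width: 0.452
```

Run:
```python
from h import *
st();snap('scene','s31');snap('top','t31')
fitcup('s31',.035,.057,.4885,-.2193); fitcup('t31',.035,.06,.4885,-.2193)
for n in ['t31','s31']:
    P=cloud(load(n)); X,Y,Z=P[...,0],P[...,1],P[...,2]
    m=(np.hypot(X-.489,Y+.2194)<.068)&(Z>.048)&(Z<.06); p=P[m]; A=np.c_[p[:,:2]-[.489,-.2194],np.ones(len(p))]; print('rim plane',np.linalg.lstsq(A,p[:,2],rcond=None)[0].round(4))
    for nm,(x,y,zl,zh) in dict(jar=(.72,.23,.05,.08),beaker=(.71,-.02,.03,.08),bottle=(.69,.11,.08,.125)).items():
        for q in [n,{'t31':'top0','s31':'scene0'}[n]]:
            Q=cloud(load(q)); mm=(np.hypot(Q[...,0]-x,Q[...,1]-y)<.06)&(Q[...,2]>zl)&(Q[...,2]<zh); print(nm,q,mm.sum(),Q[mm].mean(0).round(3))
    b=(X>.4)&(X<.6)&(Y<-.33)&(Y>-.43)
    for lab,m in (('holder',b&(Z>.027)&(Z<.037)),('bar',b&(Z>.074)&(Z<.095))):
        if m.sum()>5: r=cv2.minAreaRect(P[m][:,:2].astype(np.float32)); print(lab,np.round(r[0],4),round(r[2],1),np.median(P[m][:,2]).round(4))
    h=cv2.cvtColor(load(n)['img'],cv2.COLOR_RGB2HSV); m=((h[...,0]<8)|(h[...,0]>172))&(h[...,1]>170)&(h[...,2]>60)&(np.hypot(X-.476,Y-.212)<.04); print('knob top',np.percentile(Z[m],95))
```

```text
t 75.58 pos [ 0.3887 -0.3068  0.3712] rot [-0.235  2.103 -2.103] F [-0.2  0.   0.7] g 0.452
cup s31 482 [ 0.4892 -0.2203] res 0.0009
cup t31 148 [ 0.4892 -0.2199] res 0.0006
rim plane [-0.0014  0.0005  0.0508]
jar t31 228 [0.726 0.229 0.069]
jar top0 227 [0.726 0.229 0.069]
beaker t31 117 [ 0.74  -0.041  0.056]
beaker top0 119 [ 0.741 -0.04   0.055]
bottle t31 231 [0.7   0.105 0.099]
bottle top0 230 [0.7   0.105 0.099]
holder [ 0.4964 -0.3784] 6.5 0.0314
bar [ 0.4964 -0.3782] 4.3 0.0801
knob top 0.054644179156712894
rim plane [0.0002 0.0046 0.0516]
jar s31 499 [0.73  0.234 0.068]
jar scene0 492 [0.73  0.234 0.068]
beaker s31 337 [ 0.736 -0.041  0.053]
beaker scene0 339 [ 0.737 -0.041  0.053]
bottle s31 372 [0.696 0.113 0.1  ]
bottle scene0 366 [0.696 0.113 0.1  ]
holder [ 0.4963 -0.3772] 6.8 0.0328
bar [ 0.4957 -0.3773] 4.8 0.0809
knob top 0.056472149965888695
```

View pics/s31.png

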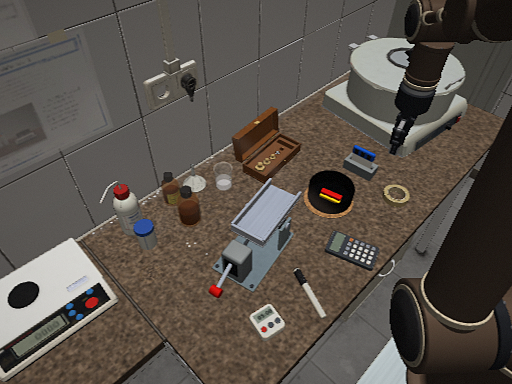

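View pics/t31.png

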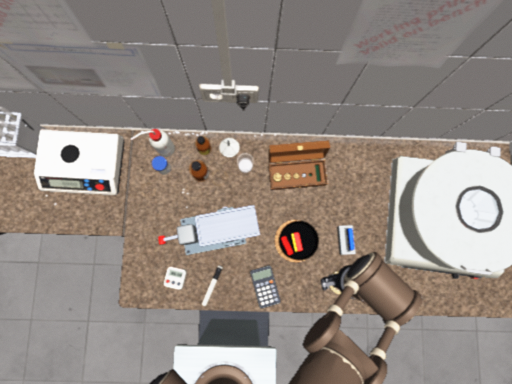

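All checks agree: the cup is level on its mat with the wax in it, the scraper is home, the lever is down and the bystanders haven't moved. Handing in.

```bash
python3 -c "
from rig import robot
print(robot.sign_off())"
```

```text
the job is handed in; nothing more can be done
None
```

The job is finished and handed in at about 76 s of the 210 s allowed; the hand-in reported no verdict.

I stood the cup under the lip and raised the lever. The scraper then swept all three remnants (two red, one yellow; the fourth was absent) into the cup. The gripper never came near wax on the tray. Afterwards I put the scraper back, lowered the lever and carried the cup to its mat.

Last checks from the scene and top cameras:
- **Cup:** about 1 mm from the mat centre, with its rim level to within 0.005 rad.
- **Wax:** in the final pictures the two reds and the yellow lie in the cup, the yellow partly under a red, and the tray is empty. I checked this by eye at the end and did not measure each piece's position again.
- **Scraper:** upright in the slot, within about 2 mm and at its starting height.
- **Lever:** by the knob's height it is down, and the tray's slope was about 0.005 when I checked just after lowering it.
- **Bystanders:** the jar, beaker and bottle are within 1 mm of where they started.

Three things disagreed or differed from plan:
- **Cup shift:** the cup moved about 8 mm toward the tray while I was fetching the scraper, presumably the announced knock. It was still well within tolerance, so I left it there for the sweep.
- **Lever height:** the fitted tray tilt puts the raised lever at about 0.965 rad rather than the full 1.0, above the 0.85 needed.
- **Camera offset:** the wrist camera placed the holder 3–4 mm further out (in y) than the other two; I aimed near its reading and the scraper seated properly.

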